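# Gauge a centrifuge bucket pin in a snap gauge

## Task

Check the rotor pin standing in the grey block for wear. Holding it upright by its head, lay it lightly (a few newtons) against the long fixed anvil in the mouth of the snap gauge and slide it along the anvil through the GO gap (green mark), then on against the NO-GO button (red mark), which must stop it: press it there steadily with about 9 N for a second, and never force it (20 N on the gauge is too much). Then take it out, set it down (no dropping) fully home in the empty hole of the green block and let go; leave the other pins and everything else undisturbed.

Things in the scene. Friction and masses are not known exactly. Their poses are not given: they have to be found in the camera images.
- pin: the rotor pin to check: bright steel, round shank 20 mm in diameter and 55 mm long, on top of it a head 26 mm tall, 22 mm across its two flats (along the pin's x) and 30 mm along its y; about 0.26 kg. Origin: centre of the shank's lower end (foot), z up to the head. It starts upright in a hole of the grey block, foot 8 mm above the bench
- pin_head (a point): centre of that pin's head, 68 mm above its foot: where to hold it
- gauge: blue C-shaped snap gauge, clamped flat and rigid in a dark stand, mouth open towards the robot, frame from 38 to 62 mm above the bench. Origin: on the bench, under the line the pin runs along, level with the NO-GO button's leading edge; x: the way the pin is pushed, from the mouth (x = -44 mm) inwards; z up. Frame arms inside at y = -18 and +26 mm; the stand's foot (14 mm thick) begins at x = 20 mm
- anvil: the long fixed steel anvil, part of the gauge. Origin: on its face at gauge x = 0, y = -10.6 mm, 50 mm above the bench; the face runs from x = -44 to 24 mm along gauge x. Its front corner is rounded 4 mm. A pin lying on it has its axis at gauge y = -0.6 mm; sliding drags by 0.5 to 0.7 of the side force. Anvil and both buttons span heights 40 to 60 mm
- go_gap (a point): middle of the GO gap, at gauge x = -28 mm, y = 0, 50 mm above the bench. GO button (green mark) at y = +10.6 mm, x = -36 to -20 mm, opposite the fixed anvil; gap 21.2 mm, leading corners rounded 4 mm. Push the pin with its foot 20 to 35 mm above the bench. After the GO button comes a recess 20 mm long, then the NO-GO button
- nogo: NO-GO button (red mark), steel, 16 mm along gauge x, 20 mm tall, locked in the frame opposite the fixed anvil. Origin: its leading edge at the face towards the anvil, 50 mm above the bench. Set by hand: the face stands 16.0 to 18.2 mm from the anvil, so a 20 mm pin lying on the anvil stops with its axis 5.5 to 8 mm before the edge. A hard stop
- block_grey: grey plastic block, 54 x 130 x 40 mm, fixed to the bench, with two 23 mm holes 32 mm deep, at y = -32 mm (the pin to check) and +32 mm (empty). Origin: centre of the underside, z up.
- block_green: green block like the grey one, for pins that pass: a checked pin in the hole at y = +32 mm, the hole at y = -32 mm empty. Green and red block may change places.
- green_hole (a point): centre of the mouth of the green block's empty hole, 40 mm above the bench; the hole is 23 mm wide, its mouth chamfered 2 mm, its floor 8 mm above the bench. z up, x across the row of holes.
- block_red: red block like the grey one, for worn pins: one in the hole at y = +32 mm. Not needed.
- pin_done: a checked pin of the same size, standing in the green block; leave alone
- pin_worn: a dark worn pin standing in the red block; leave alone
- spanner: spanner, 160 mm long, lying on the bench near the robot; leave alone
- jar: small grease jar, 56 mm wide and 55 mm tall; leave alone
- bucket: aluminium rotor bucket, 74 mm wide and 85 mm tall; leave alone
- minifuge: mini centrifuge, 128 mm wide and 111 mm tall; leave alone
Things that resemble listed ones, but are neither listed nor needed, are in the scene too. Of the things like the gauge, leave any that is brown; of the rest the smaller one is meant.

How it is judged:
By the outcome, as a careful person would: the job done as asked, in the order asked, and still so for the second after the job is handed in, with the robot touching nothing.
It also fails if it takes over 72 s, if anything falls off the work surface, if the arm or the gripper's body presses on something with over 40 N, if the wrist force passes 120 N, or if a joint passes its speed limit or range.

## Robot

A 6-joint arm with a two-finger parallel gripper is mounted at the origin on the work surface. World frame = base frame: x ahead of the robot, y to its left, z up, the work surface at z = 0. Lengths are in m, angles in degrees, forces in N, time in s.
With the tool pointing down it reaches from about 0.25 to 0.85 m from the base axis. Payload 12.5 kg.
Tool frame: the origin (TCP) lies midway between the tips of the shut fingers; the grasp point (between the pads) lies ctrl.pinch_z behind it (ctrl.pinch_z is the distance from the TCP to the grasp point, in m); z points along the fingers, y is the direction in which the jaws open and shut (so a half turn about z gives the same grasp; the last joint's range is limited). The gripper opens to 93 mm and grips with 3 to 60 N. Pads are 15 mm wide; open, the fingers measure 128 mm over their backs; the gripper's body (75 mm by 188 mm) begins 65 mm behind the grasp point.
Start: joints at [58.407, 20.094, 94.641, -0, 65.266, -4.847], TCP at [0.247, 0.491, 0.183] pointing down, gripper open.
Joint ranges: [-157.81, 157.81], [-45, 120.19], [0.68, 151.7], [-89.99, 269.99], [4.06, 180], [-164.3, 164.3]. Speed limits (degrees/s): [127.2, 127.2, 159.86, 180, 180, 180].

## Interface

Orientations are given as a 3x3 rotation matrix whose columns are the frame's x, y, z axes.
In Python, from bench import ctrl gives the robot as it stands.
- The arm moves only by the shell command python3 -m jog 'ROWS'. ROWS is JSON, one flat list of numbers, 7 for each row, row after row: the shift along the world's x, y, z in units of 60 mm (1.0 is 60 mm), then the turn, a rotation vector about the world's x, y, z in degrees, then the closure, from 0 (fully open) to 1 (shut). A call has 1 to 12 rows; each row shifts and turns the pose as measured when the row begins; what a row does not reach is not made up. A row lasts 1/8 s, in which the tool goes at most 62.5 mm and 10.7 degrees, less where a joint would pass 70% of its speed; a pose out of reach is approached as far as the arm can. A call is refused whole if a number of a shift passes 1 or a number of a turn 10.7, either way. A call with a gripper value outside its range is refused whole. The fingers move at their own pace and stop on an object; the grip force is fixed at half the most. Time passes only in rows, so rows that do not move let the fingers close. It gives the time, the measured TCP pose, the force and the opening at its end, in the units of the state.
- ctrl.sense(): the state, without advancing time (a new reading comes with each control period).
- ctrl.grab_frame(name): name is "side" or "top"; returns a dict with "frame" (384x512x3 uint8, red, green, blue), "fx", "fy", "cx", "cy" (pixels), "R" (3x3) and "t" (3): a world point X has camera coordinates R X + t. Camera axes: x right, y down, z forward; pixel columns grow to the right and rows downward; lengths in m; the calibration is good to about 2 mm. A picture is of the moment at which its call begins. There is no depth.
- ctrl.hand_in(): hands the job in, once; it reports no verdict.
The state is a dict: "time": time; "qpos": joint angles; "joint_velocities": joint speeds; "joint_efforts": joint torques, N m; "tcp_pos": TCP position; "tcp_rot": TCP orientation; "contact_force": force on the tool from outside, world axes, zero at the start; "moment": the same for the moment, N m; "grip_width": finger opening in m.
Only numpy, scipy, OpenCV 4.12 (cv2) and the standard library are available. Lean on these libraries where they do the work, as an engineer would, in place of code of your own. Each camera call takes 0.05 s, during which the arm holds its last target. There are 200 camera calls.

## Working session

There is one attempt and no reset: what is moved stays moved. The work goes in short steps, Python scripts to look and compute and a shell command to move; the robot and the scene stay as the last step left them, time stands still between calls to the robot, and variables do not carry over. Pictures are saved under pics/ and viewed, about 8 in all and at most 12, crops included, and the job is handed in when it is done.

```bash
ls; mkdir -p pics; python3 - <<'E'
from bench import ctrl
import cv2, numpy as np
s=ctrl.sense(); print({k:np.round(v,3).tolist() for k,v in s.items()}, ctrl.pinch_z)
for n in("top","side"):
    f=ctrl.grab_frame(n); np.savez(f"pics/{n}0.npz",**f)
    print(n,f['fx'],f['fy'],f['cx'],f['cy'],np.round(f['R'],3).tolist(),np.round(f['t'],3).tolist())
    cv2.imwrite(f"pics/{n}0.png",cv2.resize(f['frame'][:,:,::-1],(800,600),interpolation=cv2.INTER_CUBIC))
E
```

```text
pics
{'time': 0.0, 'qpos': [58.408, 20.125, 94.677, 0.001, 65.265, -4.847], 'joint_velocities': [0.032, -0.032, -0.068, 0.018, -0.084, 0.022], 'joint_efforts': [0.0, -49.733, -28.525, 0.07, 0.026, -0.0], 'tcp_pos': [0.247, 0.491, 0.183], 'tcp_rot': [[-0.893, 0.45, -0.001], [0.45, 0.893, -0.001], [0.0, -0.001, -1.0]], 'contact_force': [0.027, -0.381, 0.973], 'moment': [0.021, -0.065, -0.019], 'grip_width': 0.093} 0.0188
top 377.69881656413236 377.69881656413236 249.57083666344516 188.750664038766 [[0.054, -0.999, -0.001], [-0.968, -0.052, -0.246], [0.246, 0.015, -0.969]] [0.017, 0.48, 1.074]
side 369.2293562966171 369.2293562966171 258.447942138376 187.25859100695143 [[0.755, -0.655, 0.017], [-0.404, -0.486, -0.775], [0.516, 0.579, -0.631]] [-0.305, 0.27, 0.814]
```

View pics/top0.png

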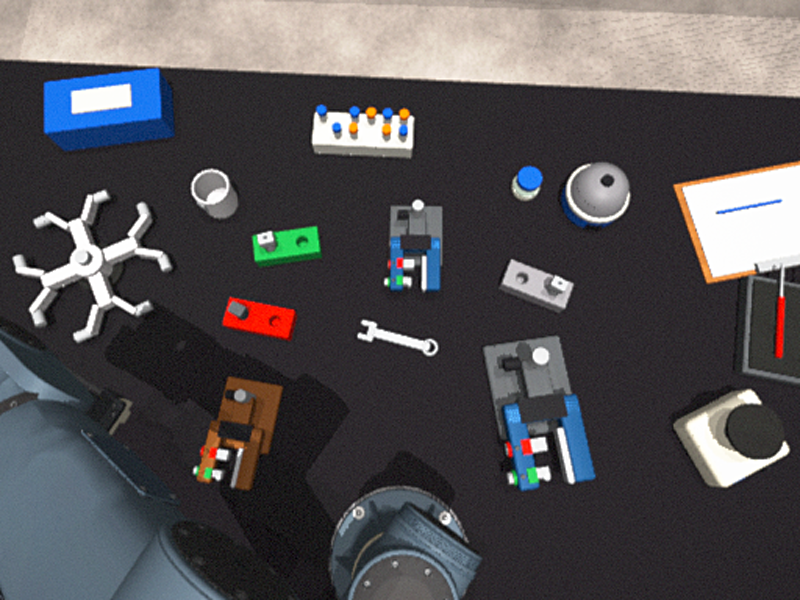

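View pics/side0.png

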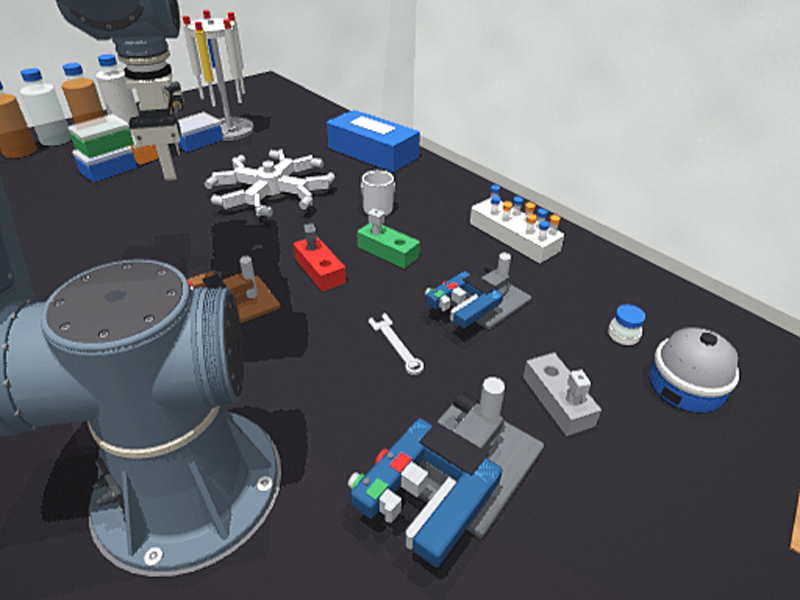

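The top view (800 px scale) shows the small blue gauge at about (415,250), mouth towards the robot. The grey block with the pin is at (537,285), pin head at (560,284). The green block is at (286,245) with its empty hole at (302,240). The brown and the larger blue gauge are decoys. Next I'll measure these by masks.

```bash
cat > h.py <<'E'
import numpy as np, cv2
def load(n): return dict(np.load(f"pics/{n}.npz"))
def ray(f,u,v):
    d=np.array([(u-f['cx'])/f['fx'],(v-f['cy'])/f['fy'],1.]); return -f['R'].T@f['t'], f['R'].T@d
def plane(f,u,v,z):
    o,d=ray(f,u,v); return o+d*(z-o[2])/d[2]
def proj(f,X):
    c=f['R']@np.array(X)+f['t']; return np.array([f['fx']*c[0]/c[2]+f['cx'],f['fy']*c[1]/c[2]+f['cy']])
def tri(fa,a,fb,b):
    oa,da=ray(fa,*a);ob,db=ray(fb,*b)
    k=np.linalg.lstsq(np.stack([da,-db],1),ob-oa,rcond=None)[0]
    p,q=oa+k[0]*da,ob+k[1]*db; return (p+q)/2,np.linalg.norm(p-q)
E
python3 - <<'E'
from h import *
t=load("top0");s=load("side0")
def crop(f,x0,y0,w,h,k):
    return cv2.resize(f['frame'][y0:y0+h,x0:x0+w,::-1],(w*k,h*k),interpolation=cv2.INTER_CUBIC)
A=crop(t,235,120,64,75,8) # gauge top
B=crop(t,310,155,64,50,6) ; C=crop(s,260,150,90,70,6)
cv2.imwrite("pics/a.png",A)
cv2.imwrite("pics/c.png",C)
# grid: grey top, grey side, green top
D=np.vstack([np.hstack([crop(t,312,155,60,50,6),crop(s,328,218,60,50,6)[:300,:360]]),np.hstack([crop(t,155,138,60,40,6),crop(s,220,128,60,40,6)])])
print(D.shape);cv2.imwrite("pics/d.png",D)
E
```

```text
(540, 720, 3)
```

View pics/a.png

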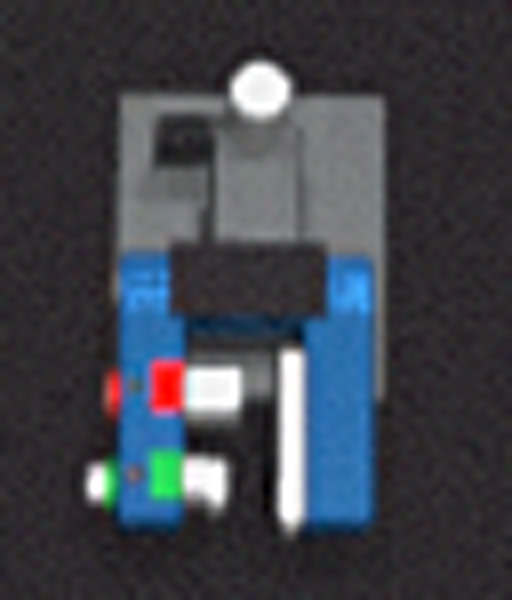

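View pics/c.png

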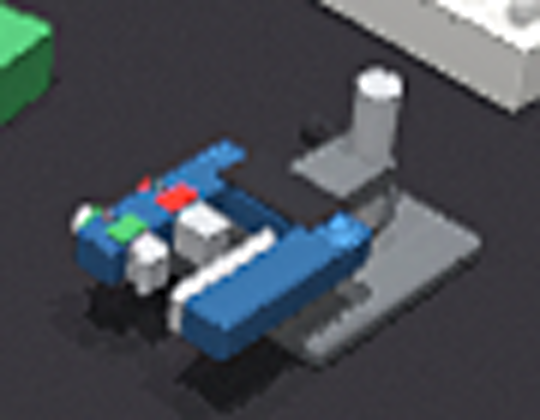

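View pics/d.png

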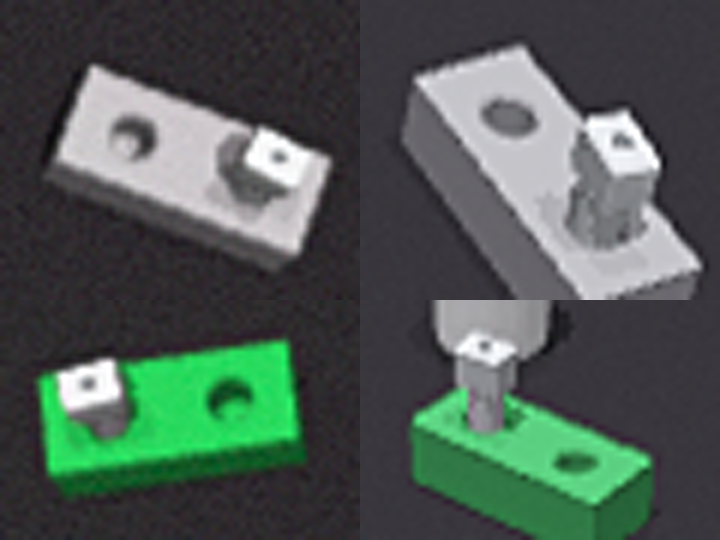

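The crops show the NO-GO button (a.png) with its white face end at x≈240 and leading edge at row ≈412. The anvil's white strip is at x 278–305, rows 350–530. The GO button's face is at x≈228, and the post top is at (262,90). The pin heads have dark centre dots: grey at d.png (279,157) top and (622,140) side. The empty green hole is at (232,400) top and (577,462) side.

```bash
python3 - <<'E'
from h import *
t=load("top0");s=load("side0")
un=lambda x0,y0,k,p:(x0+(p[0]+.5)/k-.5,y0+(p[1]+.5)/k-.5)
P=lambda n,v:print(n,np.round(np.array(v)*1000,1))
P("camT",-t['R'].T@t['t']);P("camS",-s['R'].T@s['t'])
T=lambda x0,y0,p:un(x0,y0,6,p)
# pin head dot z=89
a=T(312,155,(279,157));b=T(328,218,(622-360,140))
P("pin top z89",plane(t,*a,.089));P("pin side z89",plane(s,*b,.089));print(tri(t,a,s,b))
a=T(155,138,(232,400-300));b=T(220,128,(577-360,462-300))
P("hole top z40",plane(t,*a,.04));P("hole side",plane(s,*b,.04));print(tri(t,a,s,b))
a=T(155,138,(88,384-300));b=T(220,128,(485-360,346-300))
P("done top",plane(t,*a,.089));P("done side",plane(s,*b,.089))
for n,f in(("top",t),("side",s)):
    # green block top face by mask (bright green)
    I=f['frame'].astype(int); m=((I[...,1]>170)&(I[...,0]<110)&(I[...,2]<140)).astype(np.uint8)
    c=max(cv2.findContours(m,0,1)[0],key=cv2.contourArea)
    print(n,cv2.contourArea(c)); 
for name,x0,y0,pts in(("grey",312,155,[(92,65),(330,158),(297,253),(52,160)]),("green",155,138,[(40,75),(288,42),(300,160),(50,173)])):
    q=np.array([plane(t,*T(x0,y0,p),.04) for p in pts]);P(name,q);P("ctr",q.mean(0))
    d=q[1]-q[0]+q[2]-q[3];print("row yaw",np.degrees(np.arctan2(d[1],d[0])))
G=lambda p,z:plane(t,*un(235,120,8,p),z)
for n,p,z in(("armR front",(308,515),.062),("armR back",(308,350),.062),("armL front",(185,522),.062),("armL back",(185,340),.062),("anv L front",(278,500),.06),("anv L back",(280,360),.06),
  ("nogo face lead",(241,408),.06),("nogo face far",(241,368),.06),("go face",(228,500),.06),("outer R front",(374,522),.062),("outer R back",(374,260),.062),("outer L front",(118,522),.062),("outer L back",(121,260),.062),("red lead",(168,412),.062),("green lead",(165,497),.062),("green far",(165,452),.062),("red far",(168,360),.062)): P(n,G(p,z))
a=un(235,120,8,(262,90));b=un(260,150,6,(380,86));r=tri(t,a,s,b);P("post top",r[0]);print(r[1])
E
```

```text
camT [ 199.6   26.3 1158.8]
camS [ -80.5 -539.6  728.5]
pin top z89 [ 512.4 -274.5   89. ]
pin side z89 [ 515.5 -273.2   89. ]
(array([ 0.51202992, -0.27413774,  0.09202811]), np.float64(0.001233702743145097))
hole top z40 [585.2 225.2  40. ]
hole side [588.2 226.5  40. ]
(array([0.5852063 , 0.22436081, 0.04220878]), np.float64(0.001635932881006572))
done top [572.9 289.1  89. ]
done side [575.4 290.7  89. ]
top 469.5
side 235.0
grey [[ 571.  -192.6   40. ]
 [ 527.6 -314.4   40. ]
 [ 476.7 -296.6   40. ]
 [ 518.9 -172.3   40. ]]
ctr [ 523.6 -244.    40. ]
row yaw -109.18885915182263
green [[593.6 326.7  40. ]
 [618.9 198.7  40. ]
 [554.4 187.   40. ]
 [540.4 315.6  40. ]]
ctr [576.8 257.   40. ]
row yaw -81.30307805346234
armR front [496.6 -26.9  62. ]
armR back [561.7 -24.4  62. ]
armL front [491.4  19.1  62. ]
armL back [563.1  22.6  62. ]
anv L front [502.4 -15.5  60. ]
anv L back [557.7 -13.9  60. ]
nogo face lead [5.378e+02 1.000e-01 6.000e+01]
nogo face far [553.7   0.8  60. ]
go face [501.4   3.3  60. ]
outer R front [495.2 -51.7  62. ]
outer R back [599.3 -48.3  62. ]
outer L front [490.1  44.2  62. ]
outer L back [594.1  48.7  62. ]
red lead [534.1  27.7  62. ]
green lead [500.7  27.1  62. ]
green far [518.3  28.   62. ]
red far [554.8  28.7  62. ]
post top [651.6  -1.6  98.8]
0.0006567793369049082
```

```bash
python3 - <<'E'
from h import *
for n,c,z in(("top0",(312,155,60,50),.089),("side0",(328,218,60,50),.089)):
    f=load(n);x0,y0,w,h=c;g=cv2.cvtColor(f['frame'],7)[y0:y0+h,x0:x0+w]
    g=cv2.resize(g,None,fx=6,fy=6,interpolation=cv2.INTER_CUBIC);m=(g>225).astype(np.uint8)
    k=max(cv2.findContours(m,0,1)[0],key=cv2.contourArea)[:,0]
    q=np.array([plane(f,x0+(p[0]+.5)/6-.5,y0+(p[1]+.5)/6-.5,z)[:2] for p in k],np.float32)*1000
    print(n,cv2.minAreaRect(q))
E
python3 -m jog '[0.5,-0.95,0,0,0,-9.8,0, 0.5,-0.95,0,0,0,-9.8,0, 0.4,-0.95,0,0,0,-9.8,0, 0.4,-0.95,0,0,0,-9.8,0, 0.4,-0.95,0,0,0,-9.8,0, 0.4,-0.95,0,0,0,-9.8,0, 0.4,-0.95,0,0,0,-9.8,0, 0.4,-0.95,0,0,0,-9.8,0, 0.4,-0.95,0,0,0,-9.8,0]'
```

```text
top0 ((511.8685302734375, -274.17034912109375), (27.401138305664062, 19.348800659179688), 62.72489547729492)
side0 ((513.9126586914062, -273.994140625), (28.624034881591797, 19.56494903564453), 62.580589294433594)
time: 1.23
tcp_pos: [0.473, -0.026, 0.1818]
tcp_rot: [[0.46, 0.888, -0.001], [0.888, -0.46, 0.001], [0.0, -0.001, -1.0]]
contact_force: [-0.3, 0.5, -0.0]
grip_width: 0.093
```

```bash
python3 -m jog '[0.14,-0.85,0,0,0,0,0, 0.14,-0.85,0,0,0,0,0, 0.14,-0.85,0,0,0,0,0, 0.14,-0.85,0,0,0,0,0, 0.1,-0.6,-0.3,0,0,0,0, 0,0,-0.3,0,0,0,0]'
python3 - <<'E'
from bench import ctrl
from h import *
for n,(x,y) in(("top",(300,140)),("side",(310,170))):
    f=ctrl.grab_frame(n);np.savez(f"pics/{n}1.npz",**f)
    globals()[n]=cv2.resize(f['frame'][y:y+100,x:x+100,::-1],None,fx=4,fy=4,interpolation=cv2.INTER_CUBIC)
cv2.imwrite("pics/e.png",np.hstack([top,side])); print(ctrl.sense()['tcp_pos'])
E
```

```text
time: 1.98
tcp_pos: [0.513, -0.2782, 0.1441]
tcp_rot: [[0.467, 0.884, -0.001], [0.884, -0.467, 0.001], [0.0, -0.001, -1.0]]
contact_force: [0.5, 0.8, -1.3]
grip_width: 0.0929
[ 0.51202399 -0.27538267  0.14295688]
```

View pics/e.png

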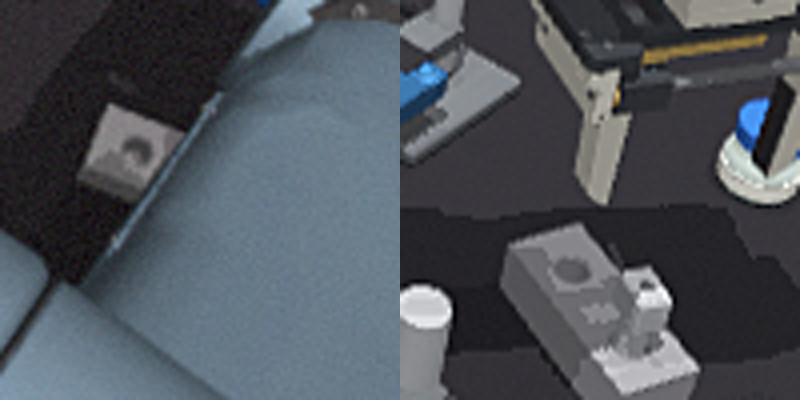

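The side crop shows the open fingers straddling the pin head (head centre at about (648,285)), aligned with its flats. The top view is blocked by the arm. I'll descend.

```bash
python3 -m jog '[0.01,0.02,-0.5,0,0,0,0, 0,0,-0.5,0,0,0,0, 0,0,-0.35,0,0,0,0, 0,0,0,0,0,0,0]'; python3 -c "
from bench import ctrl;s=ctrl.sense();print(s['tcp_pos'],s['contact_force'])"
```

```text
time: 2.58
tcp_pos: [0.5134, -0.2693, 0.0624]
tcp_rot: [[0.461, 0.887, -0.003], [0.887, -0.461, 0.003], [0.001, -0.004, -1.0]]
contact_force: [0.6, -0.4, 0.5]
grip_width: 0.0929
[ 0.5134342  -0.26932739  0.06242256] [ 0.56269115 -0.37588322  0.53547249]
```

```bash
python3 -m jog '[0,-0.08,-0.085,-0.17,-0.17,0,0, 0,0,0,0,0,0,0,0,0,0,0,0,0,0]'; python3 -c "
from bench import ctrl;s=ctrl.sense();print(s['tcp_pos'],s['contact_force'])"
```

```text
time: 2.95
tcp_pos: [0.5148, -0.2742, 0.06]
tcp_rot: [[0.46, 0.888, 0.004], [0.888, -0.46, -0.002], [-0.0, 0.004, -1.0]]
contact_force: [-0.9, -0.3, 0.2]
grip_width: 0.0931
[ 0.51482813 -0.27417102  0.05999478] [-0.88038492 -0.29038992  0.23075547]
```

```bash
python3 -m jog '[-0.025,0,-0.04,0,0.1,0,0, 0,0,0,0,0,0,0.5]'; python3 -m jog '[0,0,0,0,0,0,0.7,0,0,0,0,0,0,1]';python3 -m jog '[0,0,0,0,0,0,1,0,0,0,0,0,0,1]';python3 -m jog '[0,0,0,0,0,0,1,0,0,0,0,0,0,1]'
```

```text
time: 3.2
tcp_pos: [0.5134, -0.2743, 0.0581]
tcp_rot: [[0.46, 0.888, 0.003], [0.888, -0.46, -0.003], [-0.001, 0.004, -1.0]]
contact_force: [0.2, 0.0, 0.1]
grip_width: 0.0875
time: 3.45
tcp_pos: [0.5134, -0.2744, 0.0581]
tcp_rot: [[0.461, 0.888, 0.003], [0.888, -0.461, -0.003], [-0.001, 0.004, -1.0]]
contact_force: [0.5, -0.1, -0.2]
grip_width: 0.0675
time: 3.7
tcp_pos: [0.5134, -0.2744, 0.0581]
tcp_rot: [[0.461, 0.888, 0.003], [0.888, -0.46, -0.003], [-0.001, 0.004, -1.0]]
contact_force: [-1.0, -0.3, -0.6]
grip_width: 0.0474
time: 3.95
tcp_pos: [0.5135, -0.2744, 0.0581]
tcp_rot: [[0.461, 0.888, 0.003], [0.888, -0.461, -0.003], [-0.001, 0.004, -1.0]]
contact_force: [-0.0, -0.7, -1.0]
grip_width: 0.0275
```

```bash
python3 -m jog '[0,0,0,0,0,0,1,0,0,0,0,0,0,1]';python3 -m jog '[0,0,0,0,0,0,1,0,0,0,0,0,0,1]'
```

```text
time: 4.2
tcp_pos: [0.5134, -0.2744, 0.0581]
tcp_rot: [[0.46, 0.888, 0.003], [0.888, -0.46, -0.003], [-0.001, 0.004, -1.0]]
contact_force: [0.9, -0.2, 0.5]
grip_width: 0.0078
time: 4.45
tcp_pos: [0.5134, -0.2744, 0.0581]
tcp_rot: [[0.461, 0.888, 0.003], [0.888, -0.46, -0.003], [-0.001, 0.004, -1.0]]
contact_force: [0.0, -0.1, -0.1]
grip_width: 0.0002
```

```bash
python3 - <<'E'
from bench import ctrl
from h import *
f=ctrl.grab_frame("side");np.savez("pics/side2.npz",**f)
cv2.imwrite("pics/f.png",cv2.resize(f['frame'][150:270,290:450,::-1],None,fx=5,fy=5,interpolation=cv2.INTER_CUBIC))
print(proj(f,[.5134,-.2744,.0581]),proj(f,[.5134,-.2744,.089]),proj(f,ctrl.sense()['tcp_pos']))
E
```

```text
[368.44331425 250.45749181] [371.15535438 241.64483361] [368.44435612 250.43999461]
```

View pics/f.png

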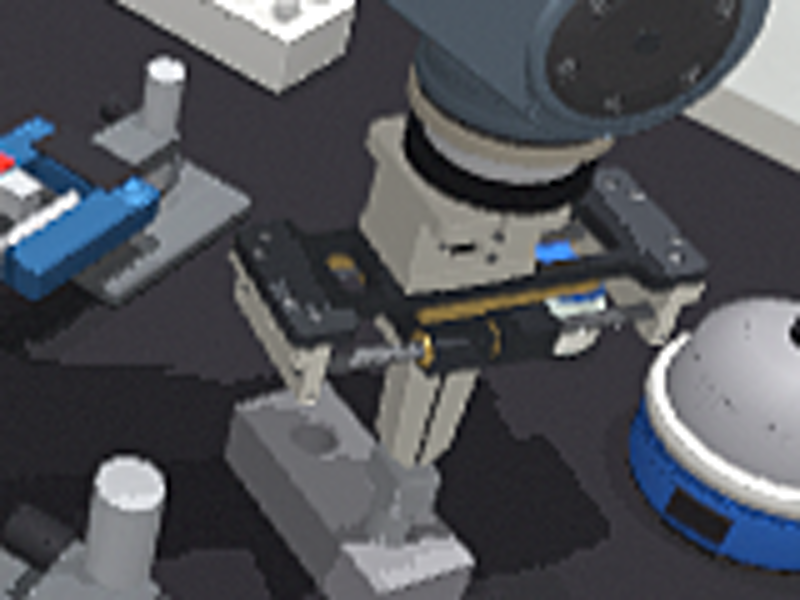

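The crop shows the shut fingers ending at about (410,465). That is where the head's top should be, yet the reported TCP projects to (392,502). I'll check whether the reported TCP and the images agree.

```bash
python3 - <<'E'
from bench import ctrl
from h import *
f=load("side1");T=np.array([.5120,-.2754,.143]);y=np.array([.884,-.467,0]);x=np.array([.467,.884,0])
for z in(0,.03):
  for sgn in(-1,1):
    for e in(-.0075,.0075): print(z,sgn,e,((proj(f,T+sgn*.0465*y+e*x+[0,0,z])-[310,170])*4+[400,0]).round())
f=load("side0");T=np.array([.247,.491,.183]);y=np.array([.45,.893,0])
print([(proj(f,T+s*.0465*y+[0,0,z])*800/512).round() for s in(-1,1) for z in (0,.03)])
f=ctrl.grab_frame("top");np.savez("pics/top2.npz",**f)
s2=load("side2");a=cv2.resize(s2['frame'][205:265,340:410,::-1],None,fx=8,fy=8,interpolation=cv2.INTER_LANCZOS4)
a=cv2.convertScaleAbs(a,alpha=1.6,beta=0);cv2.imwrite("pics/g.png",a)
E
```

```text
0 -1 -0.0075 [594. 245.]
0 -1 0.0075 [583. 226.]
0 1 -0.0075 [747. 220.]
0 1 0.0075 [733. 202.]
0.03 -1 -0.0075 [605. 206.]
0.03 -1 0.0075 [593. 187.]
0.03 1 -0.0075 [760. 181.]
0.03 1 0.0075 [747. 163.]
[array([175., 195.]), array([171., 181.]), array([178., 172.]), array([174., 158.])]
```

View pics/g.png

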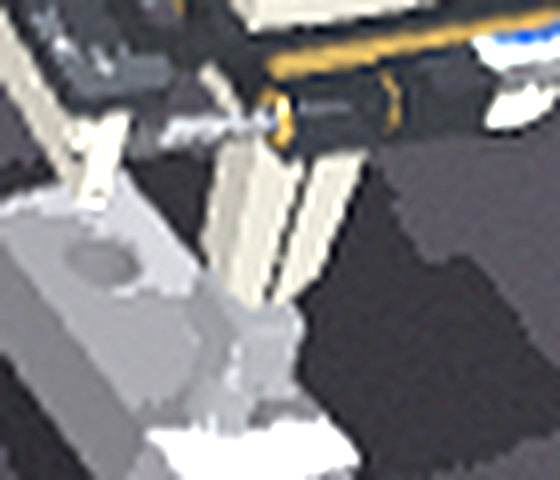

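Three images agree that the fingertips sit about 30 mm higher than the reported TCP, with x and y fine, so the fingers shut just above the head. I'll reopen, go down about 33 mm watching the force, and look.

```bash
python3 -m jog '[0,0,0,0,0,0,0.3,0,0,0,0,0,0,0.3,0,0,0,0,0,0,0.3,0,0,0,0,0,0,0.3,0,0,0,0,0,0,0.3,0,0,0,0,0,0,0.3,0,0,0,0,0,0,0.3]'; python3 -m jog '[0,0,-0.2,0,0,0,0.3,0,0,-0.2,0,0,0,0.3,0,0,0,0,0,0,0.3]';python3 - <<'E'
from bench import ctrl
from h import *
s=ctrl.sense();T=s['tcp_pos'];print(T,s['contact_force'])
f=ctrl.grab_frame("side");np.savez("pics/side3.npz",**f)
cv2.imwrite("pics/i.png",cv2.convertScaleAbs(cv2.resize(f['frame'][190:270,330:430,::-1],None,fx=7,fy=7,interpolation=cv2.INTER_CUBIC),alpha=1.5))
y=s['tcp_rot'][:,1];x=s['tcp_rot'][:,0]
for z in(0,.03):
  for sg in(-1,1): print(z,sg,((proj(f,T+sg*s['grip_width']/2*y-.0075*x+[0,0,z])-[330,190])*7).round())
E
```

```text
time: 5.42
tcp_pos: [0.5134, -0.2744, 0.0581]
tcp_rot: [[0.461, 0.888, 0.003], [0.888, -0.461, -0.003], [-0.001, 0.004, -1.0]]
contact_force: [0.7, 0.2, -0.5]
grip_width: 0.0635
time: 5.8
tcp_pos: [0.5131, -0.2741, 0.0318]
tcp_rot: [[0.461, 0.888, 0.002], [0.888, -0.461, -0.002], [-0.001, 0.003, -1.0]]
contact_force: [-0.4, 0.3, 0.3]
grip_width: 0.0647
[ 0.5130558  -0.27411658  0.0317764 ] [-0.4028372   0.31628041  0.33663574]
0 -1 [176. 507.]
0 1 [347. 474.]
0.03 -1 [192. 449.]
0.03 1 [367. 416.]
```

View pics/i.png

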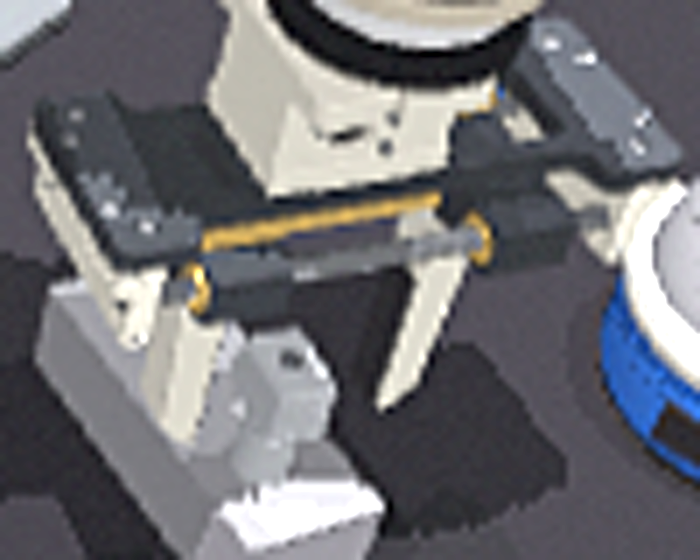

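The fingers flank the head (dot at (290,358)), tips at about (190,445) and (382,408). This confirms tips ≈ TCP + 31 mm, and the grasp is centred. I'll go 6 mm lower and close.

```bash
python3 -m jog '[0,0,-0.1,0,0,0,0.3,0,0,0,0,0,0,0.8]';python3 -m jog '[0,0,0,0,0,0,1,0,0,0,0,0,0,1]'; python3 -m jog '[0,0,0,0,0,0,1,0,0,0,0,0,0,1,0,0,0,0,0,0,1]'
```

```text
time: 6.1
tcp_pos: [0.5135, -0.2744, 0.0261]
tcp_rot: [[0.46, 0.888, 0.003], [0.888, -0.46, -0.003], [-0.001, 0.004, -1.0]]
contact_force: [-0.3, 0.6, -0.2]
grip_width: 0.0592
time: 6.35
tcp_pos: [0.5137, -0.2745, 0.0264]
tcp_rot: [[0.46, 0.888, 0.003], [0.888, -0.46, -0.003], [-0.001, 0.004, -1.0]]
contact_force: [0.1, -1.3, -0.2]
grip_width: 0.0398
time: 6.72
tcp_pos: [0.5138, -0.2746, 0.0267]
tcp_rot: [[0.46, 0.888, 0.004], [0.888, -0.46, -0.003], [-0.001, 0.005, -1.0]]
contact_force: [0.6, 0.1, -0.7]
grip_width: 0.0214
```

```bash
cat > st.py <<'E'
from bench import ctrl
import numpy as np
s=ctrl.sense();print(round(s['time'],2),'p',np.round(s['tcp_pos']*1000,1),'F',s['contact_force'].round(1),'M',s['moment'].round(2),'w',round(s['grip_width']*1000,1),'z',s['tcp_rot'][:,2].round(4),'yaw',np.degrees(np.arctan2(s['tcp_rot'][1,1],s['tcp_rot'][0,1])).round(2))
g=np.radians(2.2);O=np.array([537,-5.5]);d=s['tcp_pos'][:2]*1000-O;c,n=np.cos(g),np.sin(g);R=np.array([[c,n],[-n,c]])
print('gauge xy',(R@d).round(1),'Fg',(R@s['contact_force'][:2]).round(1))
E
python3 st.py
```

```text
6.72 p [ 513.8 -274.6   26.7] F [ 0.6  0.1 -0.7] M [-0.09  0.03  0.01] w 21.4 z [ 0.0036 -0.0033 -1.    ] yaw -27.42
gauge xy [ -33.5 -268. ] Fg [0.6 0. ]
```

```bash
python3 -m jog '[0,0,0,0,0,0,1,0,0,0,0,0,0,1,0,0,0.2,0,0,0,1,0,0,0.4,0.2,0.2,0,1,0,0,0.7,0,0,0,1,0,0,0.7,0,0,0,1,0,0,0,0,0,0,1]';python3 st.py; python3 - <<'E'
from h import *
t=load("top0");s=load("side0");k=512/800
print(tri(t,(540*k,355*k),s,(493*k,385*k)));print(plane(t,395*k,338*k,0))
E
```

```text
time: 7.6
tcp_pos: [0.513, -0.2741, 0.1521]
tcp_rot: [[0.461, 0.888, -0.001], [0.888, -0.461, 0.001], [0.0, -0.001, -1.0]]
contact_force: [-0.3, -0.0, -2.9]
grip_width: 0.0219
7.6 p [ 513.  -274.1  152.1] F [-0.3 -0.  -2.9] M [-0.04  0.1   0.04] w 21.9 z [-6.e-04  6.e-04 -1.e+00] yaw -27.42
gauge xy [ -34.3 -267.5] Fg [-0.3 -0. ]
(array([ 0.36569333, -0.22540423,  0.13684469]), np.float64(0.0011830943864238443))
[0.40590759 0.02893211 0.        ]
```

```bash
python3 -m jog '[-0.15,0.8,0,0,0,5.9,1,-0.15,0.8,0,0,0,5.9,1,-0.15,0.8,0,0,0,5.9,1,-0.15,0.8,0,0,0,5.9,1,-0.15,0.8,0,0,0,5.9,1,0,0.4,0,0,0,0,1,0,0,0,0,0,0,1]';python3 st.py
```

```text
time: 8.48
tcp_pos: [0.4607, -0.0018, 0.146]
tcp_rot: [[-0.052, 0.999, -0.01], [0.999, 0.052, 0.002], [0.002, -0.01, -1.0]]
contact_force: [-0.3, -0.1, -2.8]
grip_width: 0.0219
8.47 p [460.7  -1.8 146. ] F [-0.3 -0.1 -2.8] M [-0.08  0.07  0.02] w 21.9 z [-0.0104  0.0018 -0.9999] yaw 3.01
gauge xy [-76.1   6.6] Fg [-0.3 -0.1]
```

```bash
python3 -m jog '[0.1,-0.08,-0.5,-0.1,-0.6,-0.8,1,0,0,-0.6,0,0,0,1,0,0,-0.5,0,0,0,1,0,0,0,0,0,0,1]';python3 st.py;  python3 -m jog '[0,0,0,0,0,0,1]'; python3 st.py; python3 - <<'E'
from bench import ctrl
from h import *
out=[]
for n,(x,y,w,h) in(("top",(230,120,80,80)),("side",(255,160,80,80))):
    f=ctrl.grab_frame(n);np.savez(f"pics/{n}4.npz",**f)
    out.append(cv2.resize(f['frame'][y:y+h,x:x+w,::-1],None,fx=5,fy=5,interpolation=cv2.INTER_CUBIC))
cv2.imwrite("pics/j.png",cv2.convertScaleAbs(np.hstack(out),alpha=1.2))
E
```

```text
time: 8.98
tcp_pos: [0.4658, -0.0097, 0.046]
tcp_rot: [[-0.037, 0.999, -0.002], [0.999, 0.037, -0.001], [-0.0, -0.002, -1.0]]
contact_force: [0.3, -0.3, -2.3]
grip_width: 0.0219
8.97 p [465.8  -9.7  46. ] F [ 0.3 -0.3 -2.3] M [-0.06  0.06  0.02] w 21.9 z [-1.5e-03 -5.0e-04 -1.0e+00] yaw 2.1
gauge xy [-71.3  -1.4] Fg [ 0.3 -0.3]
time: 9.1
tcp_pos: [0.4662, -0.0102, 0.0466]
tcp_rot: [[-0.036, 0.999, -0.001], [0.999, 0.036, -0.001], [-0.001, -0.001, -1.0]]
contact_force: [0.1, -0.3, -2.1]
grip_width: 0.022
9.1 p [466.2 -10.2  46.6] F [ 0.1 -0.3 -2.1] M [-0.05  0.05  0.  ] w 22.0 z [-1.1e-03 -6.0e-04 -1.0e+00] yaw 2.06
gauge xy [-71.  -2.] Fg [ 0.1 -0.3]
```

View pics/j.png

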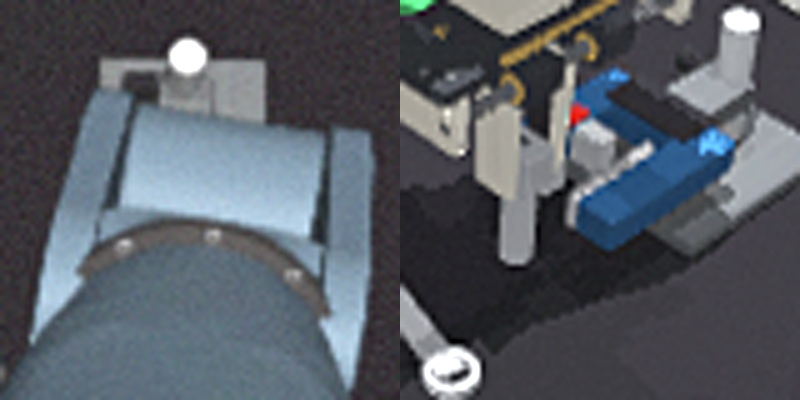

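Top view is blocked. In the side view the pin's shank is at columns 502–535 with its foot at about (517,265), just in front of the mouth; the anvil's front end is at (572,205). I'll check the lateral offset in the side view.

```bash
python3 - <<'E'
from h import *
f=load("side4");s=load("side0")
P=np.array([.4662,-.0102,0])
for z in(.028,.045): print(((proj(f,P+[0,0,z])-[255,160])*5+[400,0]).round(1))
# shank edges by row (crop rows 190..250)
g=cv2.cvtColor(f['frame'],7)[160:240,255:335].astype(int)
for r in range(40,52,2): print(r*5,(g[r,14:34]).tolist())
un=lambda p:(260+(p[0]+.5)/6-.5,150+(p[1]+.5)/6-.5)
for n,p,z in(("anv front",(172,290),.06),("anv back",(265,232),.06),("armR in front",(190,303),.062),("nogo corner?",(183,215),.06),("nogo r corner",(213,238),.06)): print(n,(plane(s,*un(p),z)*1000).round(1))
E
```

```text
[513.7 253.2]
[515.3 230.6]
200 [36, 30, 29, 29, 26, 21, 89, 116, 123, 117, 119, 119, 122, 61, 17, 19, 22, 24, 22, 66]
210 [29, 32, 31, 27, 26, 22, 101, 120, 118, 120, 119, 120, 122, 32, 19, 26, 28, 24, 24, 95]
220 [32, 29, 30, 31, 26, 25, 121, 119, 119, 121, 120, 121, 121, 31, 19, 27, 28, 25, 25, 96]
230 [31, 26, 28, 30, 19, 30, 121, 119, 119, 121, 121, 119, 122, 10, 24, 26, 25, 28, 30, 29]
240 [30, 29, 29, 29, 32, 49, 121, 121, 121, 121, 122, 121, 112, 16, 22, 27, 29, 29, 31, 31]
250 [33, 32, 29, 31, 28, 47, 130, 122, 124, 122, 123, 123, 88, 20, 25, 26, 28, 24, 27, 31]
anv front [499.3 -15.3  60. ]
anv back [563.3 -13.5  60. ]
armR in front [497.5 -28.6  62. ]
nogo corner? [542.2  20.9  60. ]
nogo r corner [540.9  -0.7  60. ]
```

```bash
python3 -m jog '[0,0.075,-0.08,0,0,0,1,0,0,0,0,0,0,1,0,0,0,0,0,0,1]';python3 st.py;python3 -m jog '[0.15,0,0,0,0,0,1,0.1,0,0,0,0,0,1,0,0,0,0,0,0,1]';python3 st.py
```

```text
time: 9.57
tcp_pos: [0.4673, -0.0053, 0.0434]
tcp_rot: [[-0.036, 0.999, 0.003], [0.999, 0.036, -0.001], [-0.001, 0.003, -1.0]]
contact_force: [0.3, 0.4, -1.6]
grip_width: 0.0219
9.57 p [467.3  -5.3  43.4] F [ 0.3  0.4 -1.6] M [-0.06  0.04 -0.02] w 21.9 z [ 0.0026 -0.0011 -1.    ] yaw 2.09
gauge xy [-69.6   2.9] Fg [0.3 0.4]
time: 9.95
tcp_pos: [0.4839, -0.0053, 0.0436]
tcp_rot: [[-0.037, 0.999, 0.003], [0.999, 0.037, -0.001], [-0.001, 0.003, -1.0]]
contact_force: [0.1, 0.3, -2.4]
grip_width: 0.022
9.95 p [483.9  -5.3  43.6] F [ 0.1  0.3 -2.4] M [-0.06  0.03 -0.03] w 22.0 z [ 0.0033 -0.0011 -1.    ] yaw 2.09
gauge xy [-53.1   2.2] Fg [0.1 0.3]
```

```bash
python3 -m jog '[0.09,0.015,0,0,0,0,1,0.08,0.01,0,0,0,0,1,0,0,0,0,0,0,1]';python3 st.py;python3 -m jog '[0,-0.02,0,0,0,0,1,0,0,0,0,0,0,1]';python3 st.py;python3 -m jog '[0,-0.02,0,0,0,0,1,0,0,0,0,0,0,1]';python3 st.py
```

```text
time: 10.32
tcp_pos: [0.4948, -0.0037, 0.0435]
tcp_rot: [[-0.036, 0.999, 0.003], [0.999, 0.036, -0.001], [-0.001, 0.003, -1.0]]
contact_force: [-0.3, 0.1, -2.9]
grip_width: 0.0217
10.32 p [494.8  -3.7  43.5] F [-0.3  0.1 -2.9] M [-0.11  0.1   0.  ] w 21.7 z [ 0.0031 -0.0011 -1.    ] yaw 2.09
gauge xy [-42.1   3.4] Fg [-0.3  0.1]
time: 10.58
tcp_pos: [0.4945, -0.005, 0.0434]
tcp_rot: [[-0.037, 0.999, 0.003], [0.999, 0.037, -0.001], [-0.001, 0.003, -1.0]]
contact_force: [-0.4, 0.7, -2.2]
grip_width: 0.0216
10.57 p [494.5  -5.   43.4] F [-0.4  0.7 -2.2] M [-0.08  0.07 -0.  ] w 21.6 z [ 0.0028 -0.0011 -1.    ] yaw 2.09
gauge xy [-42.4   2.2] Fg [-0.4  0.7]
time: 10.82
tcp_pos: [0.4944, -0.0063, 0.0435]
tcp_rot: [[-0.036, 0.999, 0.003], [0.999, 0.036, -0.001], [-0.001, 0.003, -1.0]]
contact_force: [-0.4, -0.2, -2.2]
grip_width: 0.0219
10.82 p [494.4  -6.3  43.5] F [-0.4 -0.2 -2.2] M [-0.04  0.08  0.04] w 21.9 z [ 0.0027 -0.0011 -1.    ] yaw 2.09
gauge xy [-42.6   0.9] Fg [-0.5 -0.2]
```

```bash
for i in 1 2; do :; done; python3 -m jog '[0,-0.015,0,0,0,0,1,0,0,0,0,0,0,1]';python3 st.py;python3 -m jog '[0,-0.01,0,0,0,0,1,0,0,0,0,0,0,1]';python3 st.py
```

```text
time: 11.08
tcp_pos: [0.4943, -0.0073, 0.0435]
tcp_rot: [[-0.036, 0.999, 0.003], [0.999, 0.036, -0.001], [-0.001, 0.003, -1.0]]
contact_force: [-0.7, -0.0, -2.8]
grip_width: 0.0219
11.07 p [494.3  -7.3  43.5] F [-0.7 -0.  -2.8] M [-0.1   0.08  0.05] w 21.9 z [ 0.0027 -0.0011 -1.    ] yaw 2.09
gauge xy [-42.7  -0.1] Fg [-0.7  0. ]
time: 11.32
tcp_pos: [0.4943, -0.0079, 0.0435]
tcp_rot: [[-0.036, 0.999, 0.003], [0.999, 0.036, -0.001], [-0.001, 0.003, -1.0]]
contact_force: [0.2, -0.1, -2.2]
grip_width: 0.0218
11.32 p [494.3  -7.9  43.5] F [ 0.2 -0.1 -2.2] M [-0.04  0.07  0.02] w 21.8 z [ 0.0026 -0.001  -1.    ] yaw 2.09
gauge xy [-42.7  -0.7] Fg [ 0.2 -0.1]
```

```bash
python3 -m jog '[0.03,-0.01,0,0,0,0,1,0,0,0,0,0,0,1]';python3 st.py;python3 -m jog '[0,-0.01,0,0,0,0,1,0,0,0,0,0,0,1]';python3 st.py;python3 -m jog '[0,-0.01,0,0,0,0,1,0,0,0,0,0,0,1]';python3 st.py
```

```text
time: 11.58
tcp_pos: [0.4951, -0.0077, 0.0432]
tcp_rot: [[-0.036, 0.999, -0.0], [0.999, 0.036, 0.0], [0.0, -0.0, -1.0]]
contact_force: [0.6, 2.1, -2.6]
grip_width: 0.0219
11.57 p [495.1  -7.7  43.2] F [ 0.6  2.1 -2.6] M [0.3  0.02 0.01] w 21.9 z [-0.e+00  3.e-04 -1.e+00] yaw 2.06
gauge xy [-42.   -0.6] Fg [0.7 2.1]
time: 11.82
tcp_pos: [0.4951, -0.0078, 0.0432]
tcp_rot: [[-0.036, 0.999, -0.0], [0.999, 0.036, 0.001], [0.001, -0.0, -1.0]]
contact_force: [-0.5, 3.2, -1.9]
grip_width: 0.0221
11.82 p [495.1  -7.8  43.2] F [-0.5  3.2 -1.9] M [0.53 0.22 0.04] w 22.1 z [-0.      0.0012 -1.    ] yaw 2.05
gauge xy [-42.   -0.7] Fg [-0.4  3.2]
time: 12.08
tcp_pos: [0.4952, -0.0079, 0.0432]
tcp_rot: [[-0.035, 0.999, 0.0], [0.999, 0.035, 0.002], [0.002, 0.0, -1.0]]
contact_force: [-0.7, 4.8, -2.0]
grip_width: 0.022
12.07 p [495.2  -7.9  43.2] F [-0.7  4.8 -2. ] M [ 0.81  0.17 -0.03] w 22.0 z [ 1.0e-04  2.1e-03 -1.0e+00] yaw 2.03
gauge xy [-41.9  -0.8] Fg [-0.5  4.8]
```

```bash
python3 -m jog '[0.03,0.003,0,0,0,0,1,0.03,0.001,0,0,0,0,1]';python3 st.py;python3 -m jog '[0.04,0.0015,0,0,0,0,1,0.04,0.0015,0,0,0,0,1]';python3 st.py
```

```text
time: 12.32
tcp_pos: [0.4975, -0.0073, 0.0428]
tcp_rot: [[-0.035, 0.999, -0.003], [0.999, 0.035, 0.003], [0.003, -0.003, -1.0]]
contact_force: [-3.6, 5.5, -1.5]
grip_width: 0.0218
12.32 p [497.5  -7.3  42.8] F [-3.6  5.5 -1.5] M [ 0.89  0.73 -0.06] w 21.8 z [-0.0031  0.0027 -1.    ] yaw 2.03
gauge xy [-39.5  -0.3] Fg [-3.4  5.6]
time: 12.58
tcp_pos: [0.5019, -0.007, 0.0425]
tcp_rot: [[-0.035, 0.999, -0.005], [0.999, 0.035, 0.003], [0.003, -0.004, -1.0]]
contact_force: [-1.4, 3.1, -2.1]
grip_width: 0.0216
12.57 p [501.9  -7.   42.5] F [-1.4  3.1 -2.1] M [ 0.67  0.38 -0.05] w 21.6 z [-0.0046  0.0029 -1.    ] yaw 2.02
gauge xy [-35.1  -0.2] Fg [-1.3  3.1]
```

```bash
python3 -m jog '[0.04,0.001,0,-0.08,-0.15,0,1,0.04,0.0015,0,-0.08,-0.15,0,1]';python3 st.py;python3 -m jog '[0.04,0.0015,0,0,-0.05,0,1,0.04,0.0015,0,0,-0.05,0,1]';python3 st.py
```

```text
time: 12.82
tcp_pos: [0.5069, -0.0069, 0.0423]
tcp_rot: [[-0.035, 0.999, 0.0], [0.999, 0.035, -0.0], [-0.0, 0.0, -1.0]]
contact_force: [-2.1, 3.0, -3.2]
grip_width: 0.0217
12.82 p [506.9  -6.9  42.3] F [-2.1  3.  -3.2] M [ 0.73  0.48 -0.09] w 21.7 z [ 5.e-04 -0.e+00 -1.e+00] yaw 2.02
gauge xy [-30.1  -0.3] Fg [-2.  3.]
time: 13.08
tcp_pos: [0.512, -0.0068, 0.0423]
tcp_rot: [[-0.035, 0.999, 0.002], [0.999, 0.035, -0.0], [-0.0, 0.002, -1.0]]
contact_force: [-1.8, 3.6, -2.8]
grip_width: 0.0219
13.07 p [512.   -6.8  42.3] F [-1.8  3.6 -2.8] M [0.71 0.45 0.  ] w 21.9 z [ 2.4e-03 -1.0e-04 -1.0e+00] yaw 2.02
gauge xy [-25.   -0.3] Fg [-1.6  3.6]
```

```bash
python3 -m jog '[0.04,0.0015,0,0,0,0,1,0.04,0.0015,0,0,0,0,1]';python3 st.py;python3 -m jog '[0.04,0.0015,0,0,0,0,1,0.04,0.0015,0,0,0,0,1]';python3 st.py
```

```text
time: 13.32
tcp_pos: [0.5172, -0.0065, 0.0423]
tcp_rot: [[-0.035, 0.999, 0.002], [0.999, 0.035, -0.0], [-0.0, 0.002, -1.0]]
contact_force: [-2.7, 2.9, -2.2]
grip_width: 0.0216
13.32 p [517.2  -6.5  42.3] F [-2.7  2.9 -2.2] M [ 0.73  0.47 -0.05] w 21.6 z [ 2.4e-03 -1.0e-04 -1.0e+00] yaw 2.02
gauge xy [-19.9  -0.3] Fg [-2.6  3. ]
time: 13.58
tcp_pos: [0.5223, -0.0063, 0.0423]
tcp_rot: [[-0.035, 0.999, 0.002], [0.999, 0.035, -0.0], [-0.0, 0.002, -1.0]]
contact_force: [-2.3, 3.3, -1.6]
grip_width: 0.0216
13.57 p [522.3  -6.3  42.3] F [-2.3  3.3 -1.6] M [ 0.71  0.49 -0.  ] w 21.6 z [ 2.4e-03 -1.0e-04 -1.0e+00] yaw 2.02
gauge xy [-14.7  -0.3] Fg [-2.1  3.4]
```

```bash
python3 -m jog '[0.03,0.001,0,0,0,0,1]';python3 st.py;python3 -m jog '[0.02,0.001,0,0,0,0,1]';python3 st.py;python3 -m jog '[0.015,0.0005,0,0,0,0,1]';python3 st.py;python3 -m jog '[0.015,0.0005,0,0,0,0,1]';python3 st.py
```

```text
time: 13.7
tcp_pos: [0.5244, -0.0063, 0.0423]
tcp_rot: [[-0.035, 0.999, 0.003], [0.999, 0.035, -0.0], [-0.0, 0.003, -1.0]]
contact_force: [-2.6, 4.0, -1.6]
grip_width: 0.0217
13.7 p [524.4  -6.3  42.3] F [-2.6  4.  -1.6] M [0.72 0.5  0.02] w 21.7 z [ 2.5e-03 -1.0e-04 -1.0e+00] yaw 2.02
gauge xy [-12.7  -0.3] Fg [-2.5  4.1]
time: 13.82
tcp_pos: [0.5257, -0.0062, 0.0423]
tcp_rot: [[-0.035, 0.999, 0.002], [0.999, 0.035, -0.0], [-0.0, 0.002, -1.0]]
contact_force: [-1.9, 3.6, -1.2]
grip_width: 0.0218
13.82 p [525.7  -6.2  42.3] F [-1.9  3.6 -1.2] M [0.69 0.47 0.01] w 21.8 z [ 2.5e-03 -1.0e-04 -1.0e+00] yaw 2.02
gauge xy [-11.3  -0.3] Fg [-1.7  3.7]
time: 13.95
tcp_pos: [0.5266, -0.0062, 0.0423]
tcp_rot: [[-0.035, 0.999, 0.002], [0.999, 0.035, -0.0], [-0.0, 0.002, -1.0]]
contact_force: [-1.6, 3.6, -2.0]
grip_width: 0.0213
13.95 p [526.6  -6.2  42.3] F [-1.6  3.6 -2. ] M [ 0.68  0.45 -0.01] w 21.3 z [ 2.4e-03 -1.0e-04 -1.0e+00] yaw 2.02
gauge xy [-10.4  -0.3] Fg [-1.5  3.6]
time: 14.08
tcp_pos: [0.5276, -0.0062, 0.0423]
tcp_rot: [[-0.035, 0.999, 0.002], [0.999, 0.035, -0.0], [-0.0, 0.002, -1.0]]
contact_force: [-2.0, 3.5, -2.2]
grip_width: 0.0218
14.07 p [527.6  -6.2  42.3] F [-2.   3.5 -2.2] M [0.68 0.46 0.  ] w 21.8 z [ 2.5e-03 -1.0e-04 -1.0e+00] yaw 2.02
gauge xy [-9.5 -0.3] Fg [-1.9  3.5]
```

```bash
for_r(){ :; }; python3 -m jog '[0.015,0.0005,0,0,0,0,1]';python3 st.py;python3 -m jog '[0.015,0.0005,0,0,0,0,1]';python3 st.py;python3 -m jog '[0.015,0.0005,0,0,0,0,1]';python3 st.py
```

```text
time: 14.2
tcp_pos: [0.5285, -0.0061, 0.0423]
tcp_rot: [[-0.035, 0.999, 0.002], [0.999, 0.035, -0.0], [-0.0, 0.002, -1.0]]
contact_force: [-1.1, 3.7, -2.5]
grip_width: 0.0218
14.2 p [528.5  -6.1  42.3] F [-1.1  3.7 -2.5] M [ 0.69  0.46 -0.02] w 21.8 z [ 2.4e-03 -1.0e-04 -1.0e+00] yaw 2.02
gauge xy [-8.5 -0.3] Fg [-0.9  3.7]
time: 14.32
tcp_pos: [0.5294, -0.0061, 0.0423]
tcp_rot: [[-0.035, 0.999, 0.002], [0.999, 0.035, -0.0], [-0.0, 0.002, -1.0]]
contact_force: [-2.1, 3.0, -1.6]
grip_width: 0.022
14.32 p [529.4  -6.1  42.3] F [-2.1  3.  -1.6] M [ 0.73  0.45 -0.06] w 22.0 z [ 2.4e-03 -1.0e-04 -1.0e+00] yaw 2.02
gauge xy [-7.6 -0.3] Fg [-2.   3.1]
time: 14.45
tcp_pos: [0.5304, -0.0061, 0.0423]
tcp_rot: [[-0.035, 0.999, 0.002], [0.999, 0.035, -0.0], [-0.0, 0.002, -1.0]]
contact_force: [-2.2, 3.0, -2.9]
grip_width: 0.0217
14.45 p [530.4  -6.1  42.3] F [-2.2  3.  -2.9] M [ 0.66  0.43 -0.02] w 21.7 z [ 2.4e-03 -1.0e-04 -1.0e+00] yaw 2.02
gauge xy [-6.6 -0.3] Fg [-2.   3.1]
```

```bash
python3 -m jog '[0.012,0.0005,0,0,0,0,1]';python3 st.py;python3 -m jog '[0.012,0.0005,0,0,0,0,1]';python3 st.py;python3 -m jog '[0.012,0.0005,0,0,0,0,1]';python3 st.py
```

```text
time: 14.58
tcp_pos: [0.5311, -0.0061, 0.0423]
tcp_rot: [[-0.035, 0.999, 0.002], [0.999, 0.035, -0.0], [-0.0, 0.002, -1.0]]
contact_force: [-2.2, 3.6, -1.2]
grip_width: 0.0216
14.57 p [531.1  -6.1  42.3] F [-2.2  3.6 -1.2] M [ 0.72  0.69 -0.02] w 21.6 z [ 2.3e-03 -1.0e-04 -1.0e+00] yaw 2.02
gauge xy [-5.9 -0.3] Fg [-2.   3.7]
time: 14.7
tcp_pos: [0.5314, -0.006, 0.0422]
tcp_rot: [[-0.035, 0.999, 0.001], [0.999, 0.035, -0.0], [-0.0, 0.001, -1.0]]
contact_force: [-5.9, 1.9, 0.1]
grip_width: 0.0215
14.7 p [531.4  -6.   42.2] F [-5.9  1.9  0.1] M [ 0.59  1.13 -0.01] w 21.5 z [ 1.3e-03 -1.0e-04 -1.0e+00] yaw 2.03
gauge xy [-5.6 -0.3] Fg [-5.8  2.1]
time: 14.82
tcp_pos: [0.5315, -0.006, 0.0421]
tcp_rot: [[-0.036, 0.999, -0.0], [0.999, 0.036, -0.0], [-0.0, -0.0, -1.0]]
contact_force: [-5.6, 3.2, -0.0]
grip_width: 0.022
14.82 p [531.5  -6.   42.1] F [-5.6  3.2 -0. ] M [ 0.54  1.21 -0.02] w 22.0 z [-3.e-04 -2.e-04 -1.e+00] yaw 2.04
gauge xy [-5.5 -0.3] Fg [-5.4  3.4]
```

```bash
python3 -m jog '[0.012,0,0,0,0,0,1]';python3 st.py;python3 -m jog '[0.012,0,0,0,0,0,1]';python3 st.py
```

```text
time: 14.95
tcp_pos: [0.5315, -0.006, 0.0421]
tcp_rot: [[-0.036, 0.999, -0.002], [0.999, 0.036, -0.0], [-0.0, -0.002, -1.0]]
contact_force: [-5.6, 3.3, 1.9]
grip_width: 0.0217
14.95 p [531.5  -6.   42.1] F [-5.6  3.3  1.9] M [ 0.6   1.21 -0.02] w 21.7 z [-2.e-03 -2.e-04 -1.e+00] yaw 2.04
gauge xy [-5.5 -0.3] Fg [-5.5  3.6]
time: 15.08
tcp_pos: [0.5316, -0.006, 0.0421]
tcp_rot: [[-0.036, 0.999, -0.004], [0.999, 0.036, -0.0], [-0.0, -0.004, -1.0]]
contact_force: [-5.6, 2.9, 1.8]
grip_width: 0.0218
15.07 p [531.6  -6.   42.1] F [-5.6  2.9  1.8] M [ 0.61  1.25 -0.02] w 21.8 z [-3.7e-03 -2.0e-04 -1.0e+00] yaw 2.05
gauge xy [-5.5 -0.3] Fg [-5.4  3.1]
```

```bash
python3 -m jog '[0.018,0,0,0,-0.15,0,1]';python3 st.py;python3 -m jog '[0.018,0,0,0,-0.15,0,1]';python3 st.py
```

```text
time: 15.2
tcp_pos: [0.5317, -0.006, 0.042]
tcp_rot: [[-0.036, 0.999, -0.003], [0.999, 0.036, -0.0], [-0.0, -0.003, -1.0]]
contact_force: [-6.8, 3.7, 1.5]
grip_width: 0.0216
15.2 p [531.7  -6.   42. ] F [-6.8  3.7  1.5] M [ 0.53  1.57 -0.  ] w 21.6 z [-3.3e-03 -1.0e-04 -1.0e+00] yaw 2.06
gauge xy [-5.3 -0.3] Fg [-6.7  4. ]
time: 15.32
tcp_pos: [0.5318, -0.006, 0.0419]
tcp_rot: [[-0.036, 0.999, -0.003], [0.999, 0.036, -0.0], [-0.0, -0.003, -1.0]]
contact_force: [-8.0, 2.7, 2.1]
grip_width: 0.0219
15.32 p [531.8  -6.   41.9] F [-8.   2.7  2.1] M [ 0.53  1.56 -0.03] w 21.9 z [-3.e-03 -1.e-04 -1.e+00] yaw 2.06
gauge xy [-5.3 -0.3] Fg [-7.9  3. ]
```

```bash
python3 -m jog '[0.021,0,0.001,0,-0.17,0,1]';python3 st.py;python3 -m jog '[0.021,0,0.001,0,-0.17,0,1,0.021,0,0.001,0,-0.17,0,1]';python3 st.py
```

```text
time: 15.45
tcp_pos: [0.5318, -0.006, 0.0419]
tcp_rot: [[-0.036, 0.999, -0.003], [0.999, 0.036, -0.0], [0.0, -0.003, -1.0]]
contact_force: [-7.8, 3.2, 3.0]
grip_width: 0.0219
15.45 p [531.8  -6.   41.9] F [-7.8  3.2  3. ] M [ 0.51  1.78 -0.02] w 21.9 z [-2.9e-03 -1.0e-04 -1.0e+00] yaw 2.07
gauge xy [-5.2 -0.3] Fg [-7.7  3.5]
time: 15.7
tcp_pos: [0.5318, -0.006, 0.0419]
tcp_rot: [[-0.036, 0.999, -0.003], [0.999, 0.036, -0.0], [0.0, -0.003, -1.0]]
contact_force: [-8.1, 2.5, 3.3]
grip_width: 0.0218
15.7 p [531.8  -6.   41.9] F [-8.1  2.5  3.3] M [ 0.5   1.73 -0.02] w 21.8 z [-0.0026 -0.     -1.    ] yaw 2.09
gauge xy [-5.2 -0.3] Fg [-8.   2.8]
```

```bash
python3 -m jog '[0.025,0,0.001,0,-0.19,0,1,0.025,0,0.001,0,-0.19,0,1]';python3 st.py;python3 -m jog '[0.025,0,0.001,0,-0.19,0,1,0.025,0,0.001,0,-0.19,0,1,0.025,0,0.001,0,-0.19,0,1]';python3 st.py
```

```text
time: 15.95
tcp_pos: [0.5319, -0.006, 0.0417]
tcp_rot: [[-0.037, 0.999, -0.003], [0.999, 0.037, 0.0], [0.0, -0.003, -1.0]]
contact_force: [-8.9, 2.8, 2.5]
grip_width: 0.0223
15.95 p [531.9  -6.   41.7] F [-8.9  2.8  2.5] M [ 0.49  1.94 -0.03] w 22.3 z [-0.0026  0.     -1.    ] yaw 2.11
gauge xy [-5.1 -0.3] Fg [-8.8  3.1]
time: 16.32
tcp_pos: [0.5319, -0.006, 0.0417]
tcp_rot: [[-0.037, 0.999, -0.003], [0.999, 0.037, 0.0], [0.0, -0.003, -1.0]]
contact_force: [-8.8, 2.9, 4.5]
grip_width: 0.0219
16.32 p [531.9  -6.   41.7] F [-8.8  2.9  4.5] M [ 0.49  2.04 -0.02] w 21.9 z [-2.8e-03  1.0e-04 -1.0e+00] yaw 2.15
gauge xy [-5.1 -0.3] Fg [-8.7  3.3]
```

```bash
python3 -m jog '[0.026,0,0.001,0,-0.2,0,1,0.026,0,0.001,0,-0.2,0,1,0.026,0,0.001,0,-0.2,0,1,0.026,0,0.001,0,-0.2,0,1]';python3 st.py;python3 -m jog '[0.026,0,0.001,0,-0.2,0,1,0.026,0,0.001,0,-0.2,0,1,0.026,0,0.001,0,-0.2,0,1,0.026,0,0.001,0,-0.2,0,1]';python3 st.py;python3 -m jog '[0.026,0,0.001,0,-0.2,0,1,0.026,0,0.001,0,-0.2,0,1,0.026,0,0.001,0,-0.2,0,1]';python3 st.py
```

```text
time: 16.82
tcp_pos: [0.532, -0.006, 0.0416]
tcp_rot: [[-0.038, 0.999, -0.003], [0.999, 0.038, 0.0], [0.0, -0.003, -1.0]]
contact_force: [-9.3, 2.1, 4.8]
grip_width: 0.0214
16.82 p [532.   -6.   41.6] F [-9.3  2.1  4.8] M [ 0.55  2.09 -0.01] w 21.4 z [-2.9e-03  3.0e-04 -1.0e+00] yaw 2.19
gauge xy [-5.  -0.3] Fg [-9.2  2.4]
time: 17.32
tcp_pos: [0.532, -0.006, 0.0417]
tcp_rot: [[-0.039, 0.999, -0.003], [0.999, 0.039, 0.0], [0.001, -0.003, -1.0]]
contact_force: [-9.7, 3.0, 4.9]
grip_width: 0.0216
17.32 p [532.   -6.   41.7] F [-9.7  3.   4.9] M [ 0.5   2.04 -0.03] w 21.6 z [-3.1e-03  4.0e-04 -1.0e+00] yaw 2.23
gauge xy [-5.1 -0.3] Fg [-9.6  3.4]
time: 17.7
tcp_pos: [0.532, -0.006, 0.0417]
tcp_rot: [[-0.04, 0.999, -0.003], [0.999, 0.04, 0.001], [0.001, -0.003, -1.0]]
contact_force: [-10.1, 2.7, 4.8]
grip_width: 0.0217
17.7 p [532.   -6.   41.7] F [-10.1   2.7   4.8] M [0.46 2.   0.  ] w 21.7 z [-3.1e-03  5.0e-04 -1.0e+00] yaw 2.26
gauge xy [-5.  -0.3] Fg [-10.    3.1]
```

```bash
python3 -m jog '[-0.02,0,0,0,0,0,1,-0.03,0,0,0,0,0,1]';python3 st.py;python3 -m jog '[-0.04,0.001,0,0,0,0,1,-0.04,0.0005,0,0,0,0,1]';python3 st.py
```

```text
time: 17.95
tcp_pos: [0.5304, -0.0061, 0.0421]
tcp_rot: [[-0.039, 0.999, 0.0], [0.999, 0.039, 0.0], [0.0, 0.0, -1.0]]
contact_force: [1.3, 3.8, -2.5]
grip_width: 0.0218
17.95 p [530.4  -6.1  42.1] F [ 1.3  3.8 -2.5] M [ 0.82 -0.36 -0.02] w 21.8 z [ 5.e-04  3.e-04 -1.e+00] yaw 2.26
gauge xy [-6.6 -0.3] Fg [1.4 3.7]
time: 18.2
tcp_pos: [0.5263, -0.0062, 0.0424]
tcp_rot: [[-0.04, 0.999, 0.003], [0.999, 0.04, -0.0], [-0.0, 0.003, -1.0]]
contact_force: [1.0, 2.9, -1.8]
grip_width: 0.0219
18.2 p [526.3  -6.2  42.4] F [ 1.   2.9 -1.8] M [ 0.54 -0.18  0.01] w 21.9 z [ 0.0026 -0.     -1.    ] yaw 2.27
gauge xy [-10.7  -0.3] Fg [1.1 2.9]
```

```bash
python3 -m jog '[-0.05,-0.001,0,0,0,0,1,-0.05,-0.001,0,0,0,0,1,-0.05,-0.001,0,0,0,0,1]';python3 st.py;python3 -m jog '[-0.06,-0.002,0,0,0,0,1,-0.06,-0.002,0,0,0,0,1,-0.06,-0.002,0,0,0,0,1]';python3 st.py
```

```text
time: 18.58
tcp_pos: [0.5169, -0.0065, 0.0426]
tcp_rot: [[-0.04, 0.999, 0.003], [0.999, 0.04, -0.0], [-0.0, 0.003, -1.0]]
contact_force: [0.7, 2.3, -2.2]
grip_width: 0.022
18.57 p [516.9  -6.5  42.6] F [ 0.7  2.3 -2.2] M [ 0.49 -0.19  0.12] w 22.0 z [ 3.2e-03 -2.0e-04 -1.0e+00] yaw 2.27
gauge xy [-20.1  -0.3] Fg [0.8 2.3]
time: 18.95
tcp_pos: [0.5053, -0.0069, 0.0426]
tcp_rot: [[-0.04, 0.999, 0.003], [0.999, 0.04, -0.0], [-0.0, 0.003, -1.0]]
contact_force: [1.9, 2.4, -2.9]
grip_width: 0.0217
18.95 p [505.3  -6.9  42.6] F [ 1.9  2.4 -2.9] M [ 0.49 -0.25 -0.  ] w 21.7 z [ 3.2e-03 -3.0e-04 -1.0e+00] yaw 2.27
gauge xy [-31.7  -0.2] Fg [1.9 2.3]
```

```bash
python3 -m jog '[-0.08,-0.003,0,0,0,0,1,-0.1,-0.002,0,0,0,0,1,-0.2,0,0,0,0,0,1,-0.3,0,0,0,0,0,1]';python3 st.py;python3 - <<'E'
from h import *
for n,(x0,y0,w,h),hc in(("top0",(155,138,60,40),(232,100)),("side0",(220,128,60,40),(217,162))):
    f=load(n);k=6
    c=cv2.resize(f['frame'][y0:y0+h,x0:x0+w],None,fx=k,fy=k,interpolation=cv2.INTER_CUBIC).astype(int)
    print(n,c[hc[1],hc[0]],c[hc[1],hc[0]-40],c[hc[1],hc[0]+40])
    W=lambda p:plane(f,x0+(p[0]+.5)/k-.5,y0+(p[1]+.5)/k-.5,.04)*1000
    ref=np.median(c[hc[1]-3:hc[1]+4,hc[0]-48:hc[0]-38,1])
    for th in(.75,.85):
        m=(c[...,1]<th*ref).astype(np.uint8)
        nl,l,st,ce=cv2.connectedComponentsWithStats(m)
        i=l[hc[1],hc[0]];k_=max(cv2.findContours((l==i).astype(np.uint8),0,1)[0],key=len)[:,0]
        q=np.array([W(p)[:2] for p in k_],np.float32)
        print(th,ref,st[i],"ctr",cv2.fitEllipse(q))
    face=(c[...,1]>.85*ref)&(c[...,1]>c[...,0]+50)
    k_=max(cv2.findContours(face.astype(np.uint8),0,1)[0],key=cv2.contourArea)[:,0]
    print("face",cv2.minAreaRect(np.array([W(p)[:2] for p in k_],np.float32)))
E
```

```text
time: 19.45
tcp_pos: [0.4618, -0.0078, 0.0423]
tcp_rot: [[-0.04, 0.999, 0.002], [0.999, 0.04, -0.001], [-0.001, 0.002, -1.0]]
contact_force: [-0.5, -0.5, -2.9]
grip_width: 0.0215
19.45 p [461.8  -7.8  42.3] F [-0.5 -0.5 -2.9] M [-0.06  0.14  0.06] w 21.5 z [ 0.0018 -0.0012 -1.    ] yaw 2.3
gauge xy [-75.2   0.5] Fg [-0.5 -0.4]
top0 [ 30 145  60] [ 32 216  93] [ 38 218  93]
0.75 216.0 [ 206   78   48   41 1152] ctr ((587.4588623046875, 227.59722900390625), (19.04224967956543, 25.33669662475586), 29.506153106689453)
0.85 216.0 [ 205   76   50   45 1438] ctr ((587.4658203125, 227.49525451660156), (21.24604034423828, 27.059690475463867), 32.04253387451172)
face ((579.6746826171875, 257.9777526855469), (53.56703186035156, 128.91314697265625), 11.661518096923828)
side0 [ 42 106  61] [ 92 209 130] [ 92 208 129]
0.75 209.0 [194 153  43  20 683] ctr ((586.8685302734375, 227.3333740234375), (18.72972297668457, 23.68402671813965), 50.530086517333984)
0.85 209.0 [192 150  47  25 867] ctr ((587.1544189453125, 227.311279296875), (22.437274932861328, 25.30029296875), 50.82269287109375)
face ((581.9052734375, 259.7738037109375), (55.11293411254883, 131.48052978515625), 11.787503242492676)
```

```bash
python3 -m jog '[0,0,0.6,0,0,0,1,0,0,0.9,0,0,0,1,0,0,0.4,0,0,0,1,0.4,0.75,0,0,0,1.9,1,0.4,0.75,0,0,0,1.9,1,0.4,0.75,0,0,0,1.9,1,0.4,0.75,0,0,0,1.9,1,0.35,0.65,0,0,0,1.8,1,0,0,0,0,0,0,1,0,0,0,0,0,0,1]';python3 st.py
```

```text
time: 20.7
tcp_pos: [0.5713, 0.2143, 0.1579]
tcp_rot: [[-0.205, 0.979, -0.005], [0.979, 0.205, -0.006], [-0.005, -0.006, -1.0]]
contact_force: [-0.9, 0.3, -2.5]
grip_width: 0.022
20.7 p [571.3 214.3 157.9] F [-0.9  0.3 -2.5] M [-0.08  0.07 -0.02] w 22.0 z [-0.0053 -0.0064 -1.    ] yaw 11.85
gauge xy [ 42.8 218.3] Fg [-0.9  0.3]
```

```bash
python3 -m jog '[0.26,0.21,-0.3,0.37,-0.3,0,1,0,0,-0.5,0,0,0,1,0,0,-0.4,0,0,0,1,0,0,0,0,0,0,1,0,0,0,0,0,0,1]';python3 st.py
```

```text
time: 21.32
tcp_pos: [0.5856, 0.2216, 0.0861]
tcp_rot: [[-0.2, 0.98, 0.0], [0.98, 0.2, -0.001], [-0.001, 0.0, -1.0]]
contact_force: [-0.1, 0.1, -1.8]
grip_width: 0.0219
21.32 p [585.6 221.6  86.1] F [-0.1  0.1 -1.8] M [-0.08 -0.01  0.03] w 21.9 z [ 3.e-04 -9.e-04 -1.e+00] yaw 11.53
gauge xy [ 57.3 225.1] Fg [-0.1  0.1]
```

Foot at 67 mm. I'll correct by +1.7, +5.9 mm, go down to foot ≈ 46 mm, then look.

```bash
python3 -m jog '[0.03,0.1,-0.35,0,0,0,1,0,0,0,0,0,0,1,0,0,0,0,0,0,1]';python3 st.py;python3 - <<'E'
from bench import ctrl
from h import *
out=[]
for n,(x,y,w,h) in(("top",(150,110,80,80)),("side",(215,110,80,80))):
    f=ctrl.grab_frame(n);np.savez(f"pics/{n}5.npz",**f)
    out.append(cv2.resize(f['frame'][y:y+h,x:x+w,::-1],None,fx=5,fy=5,interpolation=cv2.INTER_CUBIC))
cv2.imwrite("pics/k.png",cv2.convertScaleAbs(np.hstack(out),alpha=1.3))
for z in(.04,.06): print([((proj(f,[x,.2275,z])-[215,110])*5+[400,0]).round() for x in(.5773,.5873,.5973)])
E
```

```text
time: 21.7
tcp_pos: [0.5883, 0.2279, 0.0654]
tcp_rot: [[-0.199, 0.98, 0.003], [0.98, 0.199, -0.0], [-0.001, 0.002, -1.0]]
contact_force: [-0.1, -0.0, -2.1]
grip_width: 0.0218
21.7 p [588.3 227.9  65.4] F [-0.1 -0.  -2.1] M [-0.07  0.02 -0.01] w 21.8 z [ 2.5e-03 -3.0e-04 -1.0e+00] yaw 11.51
gauge xy [ 60.2 231.3] Fg [-0.1 -0. ]
[array([590., 228.]), array([602., 223.]), array([613., 217.])]
[array([591., 203.]), array([602., 197.]), array([614., 192.])]
```

View pics/k.png

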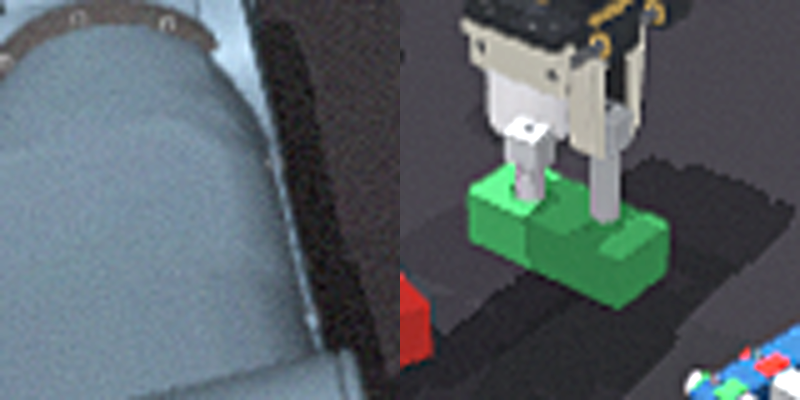

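The side view shows the pin upright over the empty hole, shank at column 605 against 602 predicted for the hole (about 1 mm, which I'll correct). The checked pin is undisturbed at (528,150). Now I'll insert in small steps, watching the force.

```bash
python3 -m jog '[-0.018,-0.006,-0.06,0,-0.1,0,1,0,0,-0.06,0,0,0,1,0,0,0,0,0,0,1]';python3 st.py;python3 -m jog '[0,0,-0.08,0,0,0,1,0,0,-0.08,0,0,0,1,0,0,0,0,0,0,1]';python3 st.py
```

```text
time: 22.18
tcp_pos: [0.587, 0.2274, 0.058]
tcp_rot: [[-0.199, 0.98, 0.005], [0.98, 0.199, -0.0], [-0.001, 0.004, -1.0]]
contact_force: [0.1, 1.2, -2.0]
grip_width: 0.0215
22.18 p [587.  227.4  58. ] F [ 0.1  1.2 -2. ] M [-0.05  0.03 -0.02] w 21.5 z [ 4.6e-03 -2.0e-04 -1.0e+00] yaw 11.5
gauge xy [ 58.9 230.8] Fg [0.2 1.2]
time: 22.55
tcp_pos: [0.587, 0.2274, 0.0477]
tcp_rot: [[-0.199, 0.98, 0.004], [0.98, 0.199, -0.0], [-0.001, 0.004, -1.0]]
contact_force: [0.3, -0.4, -2.9]
grip_width: 0.0219
22.55 p [587.  227.4  47.7] F [ 0.3 -0.4 -2.9] M [-0.05  0.07 -0.01] w 21.9 z [ 4.4e-03 -2.0e-04 -1.0e+00] yaw 11.5
gauge xy [ 58.9 230.8] Fg [ 0.3 -0.5]
```

```bash
python3 -m jog '[0,0,-0.08,0,0.25,0,1,0,0,-0.08,0,0,0,1,0,0,0,0,0,0,1]';python3 st.py;python3 -m jog '[0,0,-0.06,0,0,0,1,0,0,-0.04,0,0,0,1,0,0,0,0,0,0,1]';python3 st.py
```

```text
time: 22.92
tcp_pos: [0.587, 0.2274, 0.0373]
tcp_rot: [[-0.199, 0.98, -0.0], [0.98, 0.199, -0.0], [-0.0, -0.0, -1.0]]
contact_force: [0.4, 0.9, -1.9]
grip_width: 0.0222
22.93 p [587.  227.4  37.3] F [ 0.4  0.9 -1.9] M [-0.02  0.05 -0.04] w 22.2 z [-3.e-04 -3.e-04 -1.e+00] yaw 11.5
gauge xy [ 58.9 230.8] Fg [0.4 0.9]
time: 23.3
tcp_pos: [0.5871, 0.2274, 0.031]
tcp_rot: [[-0.199, 0.98, -0.0], [0.98, 0.199, -0.0], [-0.0, -0.0, -1.0]]
contact_force: [-0.1, 0.6, -2.6]
grip_width: 0.022
23.3 p [587.1 227.4  31. ] F [-0.1  0.6 -2.6] M [-0.05 -0.01  0.03] w 22.0 z [-2.e-04 -2.e-04 -1.e+00] yaw 11.5
gauge xy [ 59.  230.8] Fg [-0.1  0.6]
```

```bash
python3 -m jog '[0,0,-0.04,0,0,0,1,0,0,0,0,0,0,1]';python3 st.py;python3 -m jog '[0,0,-0.03,0,0,0,1,0,0,0,0,0,0,1]';python3 st.py;python3 -m jog '[0,0,-0.02,0,0,0,1,0,0,0,0,0,0,1]';python3 st.py
```

```text
time: 23.55
tcp_pos: [0.5871, 0.2275, 0.0285]
tcp_rot: [[-0.199, 0.98, 0.0], [0.98, 0.199, -0.0], [-0.0, -0.0, -1.0]]
contact_force: [1.0, -0.6, -1.8]
grip_width: 0.022
23.55 p [587.1 227.5  28.5] F [ 1.  -0.6 -1.8] M [-0.04  0.11  0.02] w 22.0 z [ 0.e+00 -2.e-04 -1.e+00] yaw 11.5
gauge xy [ 59.  230.9] Fg [ 1.  -0.6]
time: 23.8
tcp_pos: [0.5872, 0.2275, 0.0267]
tcp_rot: [[-0.199, 0.98, 0.0], [0.98, 0.199, -0.0], [-0.0, 0.0, -1.0]]
contact_force: [-0.1, -0.0, -2.7]
grip_width: 0.0217
23.8 p [587.2 227.5  26.7] F [-0.1 -0.  -2.7] M [-0.02  0.04 -0.03] w 21.7 z [ 3.e-04 -1.e-04 -1.e+00] yaw 11.5
gauge xy [ 59.2 230.9] Fg [-0.1 -0. ]
time: 24.05
tcp_pos: [0.5877, 0.2277, 0.0268]
tcp_rot: [[-0.199, 0.98, 0.001], [0.98, 0.199, 0.0], [-0.0, 0.001, -1.0]]
contact_force: [-0.4, -0.1, -2.2]
grip_width: 0.0219
24.05 p [587.7 227.7  26.8] F [-0.4 -0.1 -2.2] M [-0.02  0.04  0.03] w 21.9 z [ 1.3e-03  2.0e-04 -1.0e+00] yaw 11.51
gauge xy [ 59.6 231. ] Fg [-0.5 -0.1]
```

```bash
python3 -m jog '[-0.008,0,-0.025,0,0,0,1,0,0,0,0,0,0,1]';python3 st.py;python3 -m jog '[0,0,-0.025,0,0,0,1,0,0,0,0,0,0,1]';python3 st.py
```

```text
time: 24.3
tcp_pos: [0.5879, 0.2278, 0.0267]
tcp_rot: [[-0.2, 0.98, 0.003], [0.98, 0.2, 0.001], [-0.0, 0.003, -1.0]]
contact_force: [0.4, 0.1, -2.9]
grip_width: 0.0216
24.3 p [587.9 227.8  26.7] F [ 0.4  0.1 -2.9] M [0.   0.04 0.02] w 21.6 z [ 3.e-03  6.e-04 -1.e+00] yaw 11.51
gauge xy [ 59.8 231.2] Fg [0.4 0.1]
time: 24.55
tcp_pos: [0.5883, 0.228, 0.0266]
tcp_rot: [[-0.2, 0.98, 0.004], [0.98, 0.2, 0.001], [0.0, 0.004, -1.0]]
contact_force: [-0.0, 0.2, -3.3]
grip_width: 0.0219
24.55 p [588.3 228.   26.6] F [-0.   0.2 -3.3] M [-0.12  0.09 -0.01] w 21.9 z [ 3.9e-03  9.0e-04 -1.0e+00] yaw 11.51
gauge xy [ 60.2 231.3] Fg [0.  0.2]
```

```bash
cat >> st.py <<'E'
print('q',np.round(s['qpos'],2),'tau',np.round(s['joint_efforts'],1))
E
python3 st.py; python3 -m jog '[-0.015,-0.006,0.03,0,0.2,0,1,0,0,0,0,0,0,1]';python3 st.py;python3 -m jog '[0,0,0.02,0,0,0,1,0,0,0,0,0,0,1]';python3 st.py
```

```text
24.55 p [588.3 228.   26.6] F [-0.   0.2 -3.3] M [-0.12  0.09 -0.01] w 21.9 z [ 3.9e-03  9.0e-04 -1.0e+00] yaw 11.51
gauge xy [ 60.2 231.3] Fg [0.  0.2]
q [ 1.696e+01  3.883e+01  8.869e+01 -2.000e-02  5.225e+01  5.460e+00] tau [  0.  -64.8 -25.2   0.1   0.    0. ]
time: 24.8
tcp_pos: [0.587, 0.2275, 0.0278]
tcp_rot: [[-0.2, 0.98, -0.001], [0.98, 0.2, 0.001], [0.001, -0.0, -1.0]]
contact_force: [-0.2, -0.4, -2.4]
grip_width: 0.0218
24.8 p [587.  227.5  27.8] F [-0.2 -0.4 -2.4] M [-0.03  0.05 -0.03] w 21.8 z [-6.e-04  7.e-04 -1.e+00] yaw 11.51
gauge xy [ 58.9 230.9] Fg [-0.2 -0.4]
q [1.692e+01 3.873e+01 8.867e+01 6.000e-02 5.262e+01 5.380e+00] tau [ -0.  -64.6 -25.1   0.1   0.1  -0. ]
time: 25.05
tcp_pos: [0.5868, 0.2274, 0.0286]
tcp_rot: [[-0.199, 0.98, -0.001], [0.98, 0.199, 0.001], [0.001, -0.001, -1.0]]
contact_force: [-0.1, -0.5, -1.6]
grip_width: 0.0216
25.05 p [586.8 227.4  28.6] F [-0.1 -0.5 -1.6] M [-0.1   0.06  0.01] w 21.6 z [-1.2e-03  5.0e-04 -1.0e+00] yaw 11.51
gauge xy [ 58.8 230.8] Fg [-0.1 -0.5]
q [1.692e+01 3.867e+01 8.865e+01 6.000e-02 5.273e+01 5.380e+00] tau [ -0.  -64.3 -25.    0.1   0.   -0. ]
```

No contact shows in force or torque; it's just servo stiction with tiny steps. I'll use slightly larger steps until the floor is felt.

```bash
python3 -m jog '[0,0,-0.05,0,0,0,1,0,0,0,0,0,0,1]';python3 st.py;python3 -m jog '[0,0,-0.04,0,0,0,1,0,0,0,0,0,0,1]';python3 st.py
```

```text
time: 25.3
tcp_pos: [0.5874, 0.2276, 0.0265]
tcp_rot: [[-0.199, 0.98, 0.0], [0.98, 0.199, 0.001], [0.001, 0.0, -1.0]]
contact_force: [-0.8, -0.2, -2.2]
grip_width: 0.0217
25.3 p [587.4 227.6  26.5] F [-0.8 -0.2 -2.2] M [-0.11  0.05 -0.02] w 21.7 z [ 1.e-04  9.e-04 -1.e+00] yaw 11.51
gauge xy [ 59.3 231. ] Fg [-0.8 -0.2]
q [1.692e+01 3.885e+01 8.867e+01 6.000e-02 5.246e+01 5.380e+00] tau [ -0.  -64.5 -25.2   0.1  -0.   -0. ]
time: 25.55
tcp_pos: [0.5882, 0.228, 0.0267]
tcp_rot: [[-0.2, 0.98, 0.002], [0.98, 0.2, 0.002], [0.001, 0.002, -1.0]]
contact_force: [-0.3, 0.1, -2.0]
grip_width: 0.022
25.55 p [588.2 228.   26.7] F [-0.3  0.1 -2. ] M [-0.05  0.04 -0.05] w 22.0 z [ 0.002   0.0016 -1.    ] yaw 11.51
gauge xy [ 60.1 231.4] Fg [-0.3  0.1]
q [1.694e+01 3.886e+01 8.862e+01 7.000e-02 5.239e+01 5.380e+00] tau [  0.  -65.3 -25.4   0.1   0.1  -0. ]
```

```bash
python3 -m jog '[-0.015,-0.007,-0.08,0,0.1,0,1]';python3 st.py;python3 -m jog '[0,0,-0.08,0,0,0,1]';python3 st.py
```

```text
time: 25.68
tcp_pos: [0.5891, 0.2283, 0.0253]
tcp_rot: [[-0.2, 0.98, 0.004], [0.98, 0.2, 0.003], [0.002, 0.005, -1.0]]
contact_force: [-10.2, -2.0, 41.8]
grip_width: 0.0221
25.68 p [589.1 228.3  25.3] F [-10.2  -2.   41.8] M [-0.58  2.27  0.05] w 22.1 z [ 0.0043  0.003  -1.    ] yaw 11.52
gauge xy [ 61.1 231.6] Fg [-10.3  -1.6]
q [16.91 38.98 88.63  0.12 52.11  5.32] tau [ -0.9 -37.3 -16.1  -0.1  -3.3   0. ]
time: 25.8
tcp_pos: [0.5899, 0.2286, 0.0243]
tcp_rot: [[-0.2, 0.98, 0.006], [0.98, 0.2, 0.003], [0.002, 0.006, -1.0]]
contact_force: [-16.7, -5.9, 42.6]
grip_width: 0.0221
25.8 p [589.9 228.6  24.3] F [-16.7  -5.9  42.6] M [-1.21  3.67  0.03] w 22.1 z [ 0.0059  0.0034 -1.    ] yaw 11.53
gauge xy [ 61.8 231.9] Fg [-17.   -5.3]
q [16.92 39.09 88.6   0.12 51.93  5.32] tau [ -0.4 -40.8 -21.6   0.2  -5.4   0. ]
```

The floor is felt (42 N momentarily through the pin), so the pin is home. I'll ease off and re-centre.

```bash
python3 -m jog '[0,0,0.015,0,0,0,1,0,0,0,0,0,0,1]';python3 st.py;python3 -m jog '[-0.03,-0.01,0,-0.1,0.3,0,1,0,0,0,0,0,0,1]';python3 st.py
```

```text
time: 26.05
tcp_pos: [0.5894, 0.2283, 0.0252]
tcp_rot: [[-0.2, 0.98, 0.005], [0.98, 0.2, 0.003], [0.002, 0.006, -1.0]]
contact_force: [-0.1, 0.8, -2.7]
grip_width: 0.0219
26.05 p [589.4 228.3  25.2] F [-0.1  0.8 -2.7] M [-0.08  0.11  0.03] w 21.9 z [ 0.005   0.0029 -1.    ] yaw 11.54
gauge xy [ 61.3 231.6] Fg [-0.   0.8]
q [16.91 38.99 88.64  0.1  52.05  5.32] tau [  0.2 -65.3 -25.5   0.1  -0.1  -0. ]
time: 26.3
tcp_pos: [0.5874, 0.2277, 0.0245]
tcp_rot: [[-0.2, 0.98, -0.001], [0.98, 0.2, 0.001], [0.001, -0.001, -1.0]]
contact_force: [-2.6, -1.5, 4.4]
grip_width: 0.0222
26.3 p [587.4 227.7  24.5] F [-2.6 -1.5  4.4] M [-0.18  0.58 -0.05] w 22.2 z [-0.001   0.0011 -1.    ] yaw 11.53
gauge xy [ 59.3 231.1] Fg [-2.6 -1.4]
q [16.92 39.04 88.67  0.1  52.33  5.33] tau [ -0.2 -60.4 -24.    0.   -0.8   0. ]
```

```bash
python3 -m jog '[0,0,0,0,0,0,0.6,0,0,0,0,0,0,0.4,0,0,0,0,0,0,0.4,0,0,0,0,0,0,0.4,0,0,0,0,0,0,0.4]';python3 -m jog '[0,0,0.1,0,0,0,0.4,0,0,0.3,0,0,0,0.4,0,0,0.6,0,0,0,0.4,0,0,0.6,0,0,0,0.4,0,0,0.8,0,0,0,0.4,-0.8,0,0,0,0,0,0.4,-0.9,0,0,0,0,0,0.4,-0.9,0,0,0,0,0,0.4,-0.9,-0.2,0,0,0,0,0.4,0,0,0,0,0,0,0.4]';python3 st.py; python3 - <<'E'
from bench import ctrl
from h import *
out=[]
for n,(x,y,w,h) in(("top",(140,110,80,80)),("side",(215,110,80,80))):
    f=ctrl.grab_frame(n);np.savez(f"pics/{n}6.npz",**f)
    out.append(cv2.resize(f['frame'][y:y+h,x:x+w,::-1],None,fx=5,fy=5,interpolation=cv2.INTER_CUBIC))
cv2.imwrite("pics/l.png",np.hstack(out))
E
```

```text
time: 26.92
tcp_pos: [0.5879, 0.2279, 0.0244]
tcp_rot: [[-0.2, 0.98, 0.0], [0.98, 0.2, 0.001], [0.001, 0.0, -1.0]]
contact_force: [-0.4, -0.4, -0.3]
grip_width: 0.0557
time: 28.18
tcp_pos: [0.373, 0.2154, 0.1842]
tcp_rot: [[-0.2, 0.98, 0.012], [0.98, 0.199, 0.006], [0.004, 0.013, -1.0]]
contact_force: [0.4, 0.1, 0.1]
grip_width: 0.0558
28.18 p [373.  215.4 184.2] F [0.4 0.1 0.1] M [-0.05  0.04 -0.  ] w 55.8 z [ 0.0118  0.0062 -0.9999] yaw 11.51
gauge xy [-155.4  227.1] Fg [0.4 0.1]
q [2.3770e+01 6.9800e+00 1.1164e+02 6.0000e-02 6.0620e+01 1.2230e+01] tau [  0.7 -36.4 -24.3   0.1   0.1   0.1]
```

View pics/l.png

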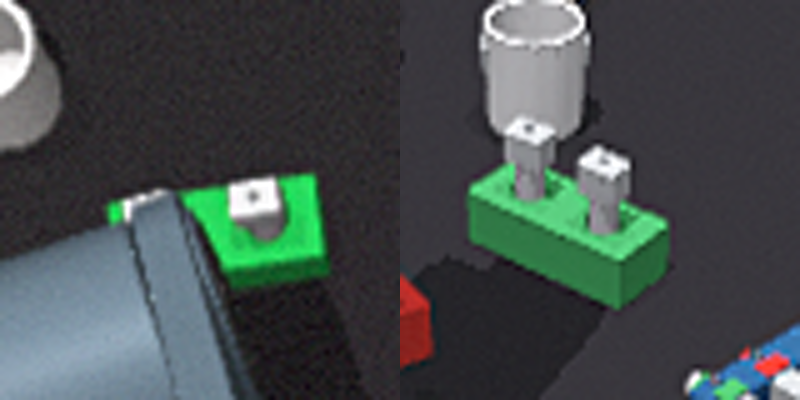

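Both pins stand upright in the green block at the same apparent height: new head dot at (603,161), neighbour at (528,128). The gripper is clear. Final numeric check of the dot height, then hand in.

```bash
python3 - <<'E'
from bench import ctrl
from h import *
t=load("top6");s=load("side6")
print(tri(t,(140+253/5,110+197/5),s,(215+203/5,110+161/5)))
print(ctrl.hand_in())
E
```

```text
(array([0.58381096, 0.22495083, 0.09035501]), np.float64(0.002354251284256129))
the job is handed in; nothing more can be done
None
```

The pin passed: it went through the GO gap and was stopped by the NO-GO button. It now stands fully home in the green block's empty hole, and the job is handed in at about 28 s.

- **GO gap:** the pin slid along the anvil with about 3–5 N of side force, 5.6 N at most.
- **NO-GO button:** it stopped the pin at about gauge x = −5 mm by my gauge estimate. I pressed there with 9–10 N along the push direction for about 1.7 s. The highest push I read was 10 N. I could not read the force on the button by itself.
- **Set-down:** I lowered the pin until the hole floor was felt, eased off, released it and backed away. The last picture shows it upright at the same height as its neighbour, with the head top measured at about 90 mm (89 mm expected). That measurement's x and y are 3 mm off the hole position I measured earlier, and its two camera rays miss each other by 2.4 mm.

Things that went wrong or disagreed:

- **Missed first grasp:** the first close caught nothing, because the fingertips are about 31 mm above the reported TCP. I corrected for this from the images; no contact force showed.
- **Overpressed at set-down:** small downward steps looked stuck, so I used larger ones, and the wrist force briefly reached about 42 N vertically (45 N or so in all) through the pin into the block floor. The grip may have slid about 2 mm on the head.
- **Not checked at the end:** I did not compare the spanner, jar, bucket and the rest with the first pictures. No unexpected forces appeared on the way.

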